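Fetch the xylophone from behind the toys

ROBOT

A 6-joint arm with a two-finger parallel gripper is mounted at the origin on the work surface. World frame = base frame: x ahead of the robot, y to its left, z up, the work surface at z = 0. Lengths are in m, angles in degrees, forces in N, time in s.
With the tool pointing down it reaches from about 0.4 to 0.825 m from the base axis. Payload 7 kg.
Tool frame: the origin (TCP) lies at the very end of the fingers, on their centre line; the grasp point (between the pads) lies 19 mm behind it; x points along the fingers, z is the direction in which the jaws open and shut, and the axes are right-handed (so a half turn about x gives the same grasp; the last joint's range is limited). The gripper opens to 88 mm and grips with 3 to 60 N. Pads are 19 mm wide; open, the fingers measure 130 mm over their backs; the gripper's body (78 mm by 193 mm) begins 47 mm behind the grasp point.
Start: joints at [-55.056, 20.546, 0.682, 0, -70.136, -16.507], TCP at [0.213, -0.64, 0.227] pointing down, gripper open.
Joint ranges: [-176.03, 176.03], [-82.01, 121.73], [-58.28, 71.71], [-173.87, 95.51], [-174.79, -0.11], [-173.66, 173.66]. Speed limits (degrees/s): [136.94, 136.94, 172.46, 180, 180, 180].

INTERFACE

Orientations are given as [roll, pitch, yaw] about the fixed x, y, z axes, in that order (R = Rz(yaw) Ry(pitch) Rx(roll)).
In Python, from plant import * gives the robot as it stands.
- The arm moves only by the tool arm_command, never from a script. Its argument "commands" is one flat list of numbers, 5 for each row, row after row: the shift along the tool's x, y, z in mm, then the turn about the tool's x in degrees, then the opening in per cent of the stroke, from 0 (shut) to 100 (fully open). A call has 1 to 5 rows; each row shifts and turns the pose as measured when the row begins, along the tool's axes as they then stand; what a row does not reach is not made up. A row lasts 1/8 s, in which the tool goes at most 62.5 mm and 10.7 degrees, less where a joint would pass 70% of its speed; a pose out of reach is approached as far as the arm can. A call is refused whole if a number of a shift passes 62.5 or a number of a turn 10.7, either way. A call with a gripper value outside its range is refused whole. The fingers move at their own pace and stop on an object; the grip force is fixed at half the most. Time passes only in rows, so rows that do not move let the fingers close. It gives the time, the measured TCP pose, the force and the opening at its end, in the units of the state.
- get_obs(): the state, without advancing time (a new reading comes with each control period).
- snapshot(name): name is "side" or "top" or "wrist"; returns a dict with "frame" (420x560x3 uint8, blue, green, red), "fov_y" (degrees; the focal length in pixels is half the picture's height over the tangent of half this angle, whatever the lens; pixels are square), "cx", "cy" (the principal point, pixels), "world_to_cam" (4x4, takes a point from world to camera coordinates). Camera axes: x right, y up, looking along -z (the intrinsics and any distortion apply to the point x, -y, -z); pixel columns grow to the right and rows downward; lengths in m; the calibration is good to about 2 mm. The wrist camera is an equidistant fisheye: a pixel r from the principal point sees the ray r / f radians off the axis. A picture is of the moment at which its call begins. There is no depth.
- close_job(): hands the job in, once; it reports no verdict.
The state is a dict: "clock": time; "joint_pos": joint angles; "qvel": joint speeds; "tau": joint torques, N m; "tool_pos": TCP position; "orientation": TCP orientation; "force": force on the tool from outside, world axes, zero at the start; "moment": the same for the moment, N m; "opening": finger opening in m.
Only numpy, scipy, OpenCV 4.12 (cv2) and the standard library are available. Lean on these libraries where they do the work, as an engineer would, in place of code of your own. Each camera call takes 0.05 s, during which the arm holds its last target. There are 200 camera calls.

TASK

Get out the yellow xylophone that is hemmed in behind the three toys: first move the piggy bank, the watering can and the train engine onto the cork-lined tray, then lay the xylophone centred and lengthwise on the purple mat, and only then stand each toy back centred and lengthwise on the felt pad of its own colour (pig on pink, can on green, engine on red). Put everything down upright, tip no toy over, and leave the stacking-ring tower where it is.

Things in the scene. Friction and masses are not known exactly. Their poses are not given: they have to be found in the camera images.
- xylophone_center (a point): Yellow xylophone: a brown wooden sound box 58 mm wide (its x) and 220 mm long (its y), 26 mm high with upright sides, with eight flat yellow aluminium bars on top, 34 mm high in all; 0.35 kg. It stands flat on the shelf. The point is its centre, 18 mm above its underside; z up. To be gripped across its 58 mm width. At the start the toys stand some 8 to 20 mm from its long robot-side face and are taller than it, so there is no room for a finger there until they are cleared.
- pig_center (a point): Pink ceramic piggy bank, 95 mm long (snout to its -x), 56 mm wide (its y) and 75 mm high, on four short feet; rounded barrel body whose axis lies 40 mm above the feet; 0.25 kg. The point is its centre, 38 mm above its underside; grip it there across the width. Starts on the pink pad.
- can_center (a point): Green plastic toy watering can: upright round body 56 mm in diameter and 72 mm high, open on top; spout with a yellow rose reaching out to 65 mm from the axis towards its -x, loop handle reaching 48 mm from the axis towards its +x, both in the x-z plane; 0.12 kg. The point is on the axis of the round body, 36 mm above its underside; grip it there along its y. Starts on the green pad.
- engine_center (a point): Red and brown wooden tank engine, 98 mm long (front with black chimney to its -x), 52 mm wide over the wheels, 78 mm high; around its middle it has flat upright side tanks 50 mm apart (its y), 24 to 56 mm above the ground, 36 mm long; 0.20 kg. Its wheels do not turn. The point is its centre, 39 mm above its underside; grip it there along its y. Starts on the red pad.
- pig_pad: Pink felt pad, 112 mm (its x) by 76 mm (its y), 2 mm thick, fixed to the shelf: the piggy bank's place. Origin at the centre of its underside. The three pads stand side by side 100 mm apart in a random order, along the robot side of the xylophone.
- can_pad: Green felt pad of the same size, fixed: the watering can's place (round body over the middle of the pad, spout and handle along the pad's x). Origin at the centre of its underside.
- engine_pad: Red felt pad of the same size, fixed: the engine's place. Origin at the centre of its underside.
- tray: Dark wooden tray lined with cork, fixed, the side area for the toys; 270 mm (its x) by 230 mm (its y) outside, inside 250 by 210 mm; its inner floor is 8 mm and its 10 mm wide rim 16 mm above the shelf. Origin at the centre of its underside. It lies to the robot's left or right, with the purple mat on the other side.
- music_mat: Purple felt mat, 95 mm (its x) by 240 mm (its y), 2 mm thick, fixed: the xylophone goes here, its long y along the mat's y. Origin at the centre of its underside.
- ring_tower: Bystander to be left alone: wooden stacking-ring tower, 90 mm in diameter at the foot, 122 mm high, standing loose at the far edge of the work behind the xylophone. Origin at the centre of its underside.
Things that resemble listed ones, but are neither listed nor needed, are in the scene too. What is meant by the part that bears pig_center is not orange, and is the smaller of those in its own colour.

How it is judged:
By the outcome, as a careful person would: the job done as asked, in the order asked, and still so for the second after the job is handed in, with the robot touching nothing.
It also fails if it takes over 136 s, if anything falls off the work surface, if the arm or the gripper's body presses on something with over 40 N, if the wrist force passes 120 N, or if a joint passes its speed limit or range.

## Working session

There is one attempt and no reset: what is moved stays moved. The work goes in short steps, Python scripts to look and compute and a tool call to move; the robot and the scene stay as the last step left them, time stands still between calls to the robot, and variables do not carry over. Pictures are saved under pics/ and viewed, about 12 in all and at most 16, crops included, and the job is handed in when it is done.

Besides the shell and the picture viewer there is one more tool, called after "Call:" as name(argument=value, ...) on one line, values as JSON. arm_command: Moves the arm, as the interface text tells. Its arguments: {"type":"object","properties":{"commands":{"type":"array"}},"required":["commands"]}

```bash
mkdir -p pics; ls; python3 - <<'E'
from plant import *
import cv2
for n in ("top","side"):
    s=snapshot(n); cv2.imwrite(f"pics/{n}0.png",s["frame"]); print(n,s["fov_y"],s["cx"],s["cy"],s["world_to_cam"])
print(get_obs())
E
```

```text
pics
top 56.45250777956932 278.6576310102649 209.67855014931047 [[-0.02685341 -0.9996231  -0.00570584  0.00427674]
 [ 0.98799576 -0.02740884  0.15203005 -0.53846475]
 [-0.15212914 -0.00155482  0.9883594  -0.90137115]
 [ 0.          0.          0.          1.        ]]
side 47.57567522696101 275.5219022587185 207.33607309663554 [[-0.94019672 -0.3405038   0.00934266  0.49199335]
 [ 0.26826345 -0.72326763  0.63633219 -0.17541159]
 [-0.20991629  0.60078373  0.77135858 -1.03012647]
 [ 0.          0.          0.          1.        ]]
{'clock': 0.1, 'joint_pos': array([-5.50541080e+01,  2.05866739e+01,  6.37697096e-01, -1.73347579e-02,
       -7.01354199e+01, -1.65064459e+01]), 'qvel': array([-0.01798636, -0.08848748,  0.08342332,  0.13524311,  0.01589719,
        0.04042085]), 'tau': array([-1.39893877e-03, -5.84164524e+01,  2.93752724e+01,  7.01563731e+00,
        1.02125737e-02, -5.96063069e-05]), 'tool_pos': array([ 0.21332698, -0.63993271,  0.22571498]), 'orientation': array([  5.57880516,  89.9140439 , 114.0123489 ]), 'force': array([-0.65876097, -0.47652992, -0.5116219 ]), 'moment': array([ 0.04499738, -0.00251156, -0.00184578]), 'opening': 0.08757544387741839}
```

View pics/top0.png

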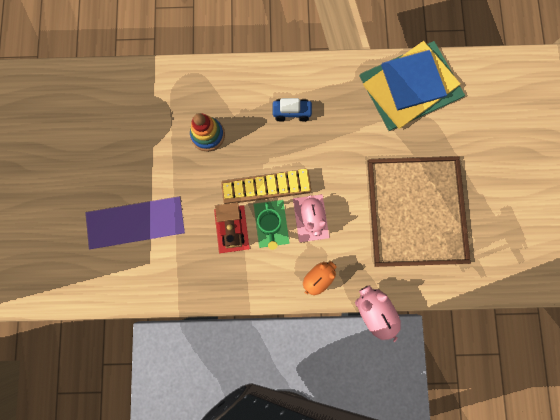

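View pics/side0.png

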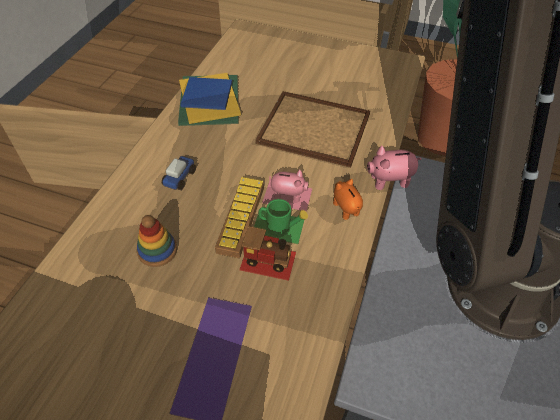

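The three pigs are the small pink one at (312,215), a large pink one at (378,313) and an orange one at (319,278). The target is the one at (312,215): it is pink, the smaller of the two pinks, and stands on the pink pad. Next I'll measure and crop to confirm.

```bash
cat > h.py <<'E'
from plant import *
import numpy as np, cv2
def foc(s): return 210/np.tan(np.radians(s["fov_y"]/2))
def ray(s,uv,fish):
    uv=np.atleast_2d(np.asarray(uv,float)); d=(uv-[s["cx"],s["cy"]])/foc(s)
    if fish:
        r=np.linalg.norm(d,axis=1,keepdims=True)+1e-12
        v=np.hstack([d/r*np.sin(r),np.cos(r)])
    else: v=np.hstack([d,np.ones((len(d),1))])
    v=v*[1,-1,-1]; M=s["world_to_cam"]; R=M[:3,:3]
    return -R.T@M[:3,3], v@R
def cast(s,uv,z,fish=False):
    o,d=ray(s,uv,fish); return (o+d*((z-o[2])/d[:,2])[:,None])[:,:2]
def proj(s,p,fish=False):
    M=s["world_to_cam"]; c=np.atleast_2d(p)@M[:3,:3].T+M[:3,3]; c=c*[1,-1,-1]
    if fish:
        n=np.linalg.norm(c[:,:2],axis=1,keepdims=True); d=c[:,:2]/n*np.arctan2(n,c[:,2:])
    else: d=c[:,:2]/c[:,2:]
    return d*foc(s)+[s["cx"],s["cy"]]
def mask(f,lo,hi,box=None):
    m=cv2.inRange(cv2.cvtColor(f,cv2.COLOR_BGR2HSV),np.array(lo),np.array(hi))
    if box: k=np.zeros_like(m); x0,y0,x1,y1=box; k[y0:y1,x0:x1]=255; m&=k
    return m
def rect(P):
    (c,(w,h),a)=cv2.minAreaRect((np.asarray(P)*1000).astype(np.float32)); return np.round(c,1),np.round((w,h),1),round(a,1)
def mrect(s,m,z,fish=False):
    n,l,st,_=cv2.connectedComponentsWithStats(m); k=1+np.argmax(st[1:,4]); v,u=np.nonzero(l==k)
    return rect(cast(s,np.c_[u,v],z,fish)),st[k,4]
def tool():
    o=get_obs(); r,p,y=np.radians(o["orientation"]); from scipy.spatial.transform import Rotation as Q
    return o,Q.from_euler("xyz",[r,p,y]).as_matrix()
E
python3 - <<'E'
from h import *
s=snapshot("top"); f=s["frame"]; print("cam",ray(s,[0,0],0)[0])
print("mat",mrect(s,mask(f,[120,60,40],[150,255,255],(60,180,200,260)),.002))
print("xyl",mrect(s,cv2.morphologyEx(mask(f,[20,120,120],[33,255,255],(210,160,320,205)),cv2.MORPH_CLOSE,np.ones((7,7))),.034))
print("tray",mrect(s,cv2.morphologyEx(mask(f,[0,40,0],[20,255,110],(355,145,485,275)),cv2.MORPH_CLOSE,np.ones((3,3))),.016))
print("pig+pad",mrect(s,mask(f,[160,40,80],[179,255,255],(285,185,345,250)),.03))
print("can+pad",mrect(s,mask(f,[45,80,30],[90,255,255],(245,190,300,255)),.03))
print("eng+pad",mrect(s,mask(f,[0,150,60],[6,255,255],(205,195,255,260))|mask(f,[172,150,60],[179,255,255],(205,195,255,260)),.03))
print("tower",cast(s,[[206,133]],.05))
o,R=tool(); print(np.round(R,3)); print(o["tool_pos"])
w=snapshot("wrist"); print(w["fov_y"],ray(w,[w["cx"],w["cy"]],1)); cv2.imwrite("pics/w0.png",w["frame"])
c=cv2.resize(f[155:260,200:340],None,fx=5.6,fy=5.6,interpolation=cv2.INTER_CUBIC); cv2.imwrite("pics/c0.png",c)
E
```

```text
cam [ 0.39499092 -0.01188504  0.97276588]
mat ((array([522.8, 351.4]), array([ 93.7, 238.8]), 8.2), np.int32(3532))
xyl ((array([605.8,  19.5]), array([ 56.4, 210.8]), 3.8), np.int32(1639))
tray ((array([ 532.6, -358.5]), array([242.6, 266.6]), 90.0), np.int32(2022))
pig+pad ((array([518.6, -87. ]), array([107. ,  71.9]), 6.3), np.int32(1228))
can+pad ((array([507.6,   9.2]), array([107.8,  73.2]), 6.3), np.int32(1293))
eng+pad ((array([495.8, 105.6]), array([106.8,  73.5]), 6.7), np.int32(631))
tower [[0.73302925 0.16335281]]
[[-0.001 -0.949 -0.316]
 [ 0.001 -0.316  0.949]
 [-1.     0.     0.001]]
[ 0.21333005 -0.63999518  0.22582021]
65.70646984690485 (array([ 0.1484056 , -0.66178325,  0.38483908]), array([[ 0.23942817,  0.08078706, -0.96754721]]))
```

View pics/c0.png

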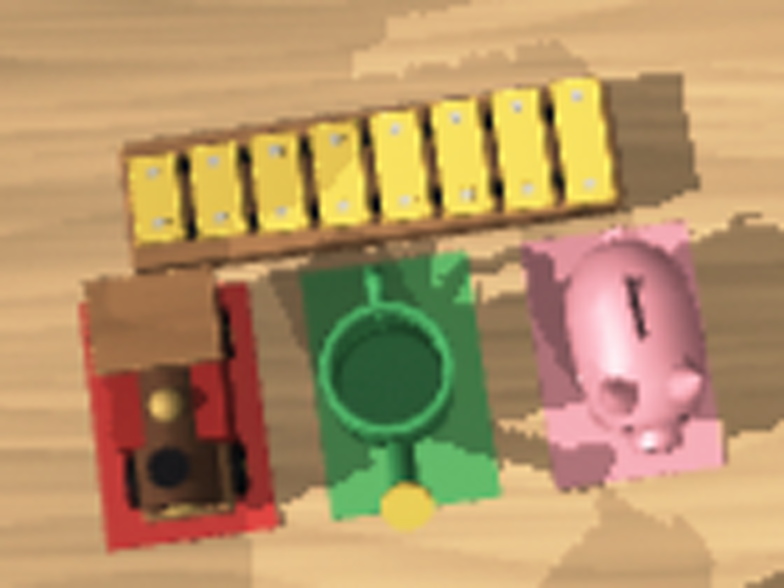

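The crop confirms the small pink pig on the pink pad, snout towards the robot. The order along y is engine, can, pig, and the row is yawed about 6.5°. Next: pad and tray corners, plus a move planner.

```bash
cat >> h.py <<'E'
from scipy.spatial.transform import Rotation as Rot
def plan(targets):
    """targets: list of (x,y,z mm, jaw yaw deg or None, opening); prints rows of tool shifts from the current pose"""
    o,R=tool(); p=o["tool_pos"]*1000
    for x,y,z,yaw,g in targets:
        t=np.array([x,y,z],float); j=np.degrees(np.arctan2(R[1,2],R[0,2])); turn=0 if yaw is None else -(yaw-j)
        n=int(max(np.ceil(np.linalg.norm(t-p)/61),np.ceil(abs(turn)/10.5),1))
        print("->",x,y,z,yaw)
        for i in range(n):
            d=R.T@((t-p)/(n-i)); print("  ",np.round(d,1).tolist(),round(turn/n,1),g)
            p=p+(t-p)/(n-i); R=R@Rot.from_euler("x",turn/n,degrees=True).as_matrix()
E
python3 - <<'E'
from h import *
s=snapshot("top"); f=s["frame"]
def C(l): return np.array(l)/5.6+[200,155]-0.4
for n,l in (("pink",[(522,240),(688,222),(727,465),(556,490)]),("green",[(302,270),(468,252),(500,494),(332,519)]),("red3",[(250,283),(280,525),(108,550)])):
    P=cast(s,C(l),.002)*1000; print(n,np.round(P,0).tolist(),P.mean(0).round(1) if len(P)>3 else ((P[0]+P[2])/2).round(1))
print("can",cast(s,C([(387,370)]),.074)*1000)
print("pig slot/nose",cast(s,C([(636,306)]),.077)*1000,cast(s,C([(652,440)]),.045)*1000)
print("chim,dome",cast(s,C([(168,467),(166,405)]),.078)*1000,"cab",cast(s,C([(84,288),(212,268),(220,360),(92,378)]),.08)*1000)
print("xylbase robot-side",cast(s,C([(136,272),(620,208)]),.026)*1000,"bars",cast(s,C([(127,158),(600,77),(615,203),(136,243)]),.034)*1000)
P=cast(s,[(369,160),(462,157),(472,263),(376,266)],.016)*1000; print("tray",P.round(0).tolist(),P.mean(0))
plan([(420,-280,240,96.5,90),(500,-87,200,None,90)])
E
```

```text
pink [[575.0, -47.0], [581.0, -122.0], [471.0, -134.0], [462.0, -58.0]] [522.  -90.4]
green [[564.0, 52.0], [570.0, -22.0], [461.0, -33.0], [452.0, 41.0]] [511.4   9.4]
red3 [[558.0, 76.0], [450.0, 64.0], [441.0, 140.0]] [499.5 108. ]
can [[508.23276323  13.24457805]]
pig slot/nose [[531.67191117 -90.40336834]] [[478.87204405 -97.67527216]]
chim,dome [[470.2445598  103.59623792]
 [495.75287807 104.21970262]] cab [[545.06137564 137.49055089]
 [551.97520798  84.48634805]
 [513.5094722   81.61301579]
 [507.50825023 134.27611025]]
xylbase robot-side [[560.61868368 123.68534098]
 [583.26549473 -89.59476824]] bars [[610.05256748 126.20650023]
 [640.68157032 -82.43697017]
 [583.95839726 -86.84414815]
 [572.04476799 122.46851011]]
tray [[663.0, -241.0], [664.0, -476.0], [399.0, -474.0], [398.0, -242.0]] [ 530.81473346 -358.27054187]
-> 420 -280 240 96.5
   [-2.0, -44.3, 39.5] 1.7 90
   [-2.0, -43.1, 40.8] 1.7 90
   [-2.0, -41.8, 42.0] 1.7 90
   [-2.0, -40.6, 43.3] 1.7 90
   [-2.0, -39.3, 44.5] 1.7 90
   [-2.0, -37.9, 45.6] 1.7 90
   [-2.0, -36.6, 46.7] 1.7 90
-> 500 -87 200 None
   [10.0, -25.3, 45.7] 0.0 90
   [10.0, -25.3, 45.7] 0.0 90
   [10.0, -25.3, 45.7] 0.0 90
   [10.0, -25.3, 45.7] 0.0 90
```

Call:
arm_command(commands=[-2,-44,40,2,85,-2,-43,41,2,85,-2,-42,42,2,85,-2,-40,43,2,85,-2,-39,44,2,85])

```text
clock: 0.88
tool_pos: [0.3648, -0.381, 0.2342]
orientation: [32.4, 89.8, 130.2]
force: [1.1, -0.9, 0.4]
opening: 0.0745
```

Call:
arm_command(commands=[-2,-38,46,1,85,-2,-37,47,1,85,5,-25,46,0,85,10,-25,46,0,85,10,-25,46,0,85])

```text
clock: 1.5
tool_pos: [0.4928, -0.1255, 0.2154]
orientation: [-70.1, 89.8, 25.6]
force: [1.2, -0.9, 0.3]
opening: 0.0744
```

```bash
python3 - <<'E'
from h import *
o,R=tool(); print(o["clock"],o["tool_pos"],np.round(R,3).tolist())
w=snapshot("wrist"); cv2.imwrite("pics/w1.png",cv2.resize(w["frame"],None,fx=1.4,fy=1.4)); print(ray(w,[0,0],1)[0])
plan([(522,-91,150,None,85)])
E
```

```text
1.5 [ 0.49279362 -0.12554797  0.2153811 ] [[0.003, -0.995, -0.099], [0.002, -0.099, 0.995], [-1.0, -0.004, 0.001]]
[ 0.42408431 -0.13263304  0.37413027]
-> 522 -91 150 None
   [32.1, -15.1, 13.7] 0.0 85
   [32.1, -15.1, 13.7] 0.0 85
```

View pics/w1.png

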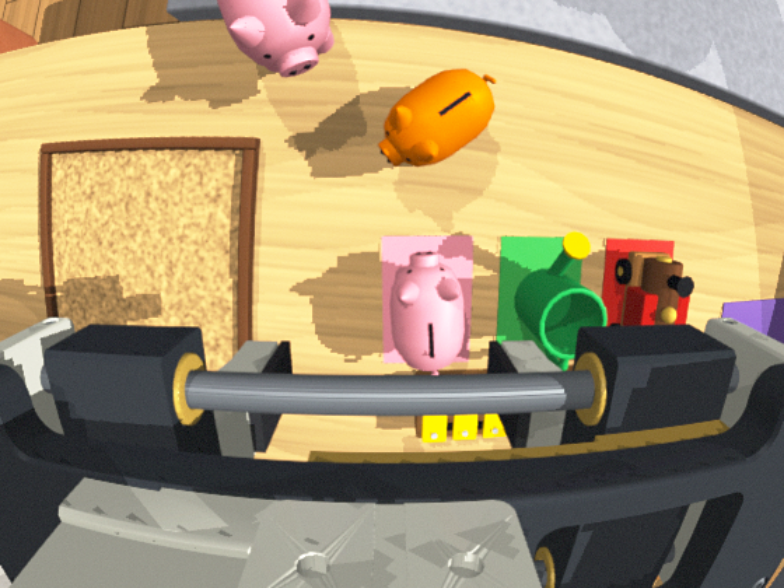

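The wrist view shows the pig (snout 426,258; slot 431,340) centred on its pad, the can to its right with rim centre (574,323), and the engine beyond.

```bash
python3 - <<'E'
from h import *
w=snapshot("wrist")
g=lambda l,z:(cast(w,np.array(l)/1.4-.2,z,True)*1000).round(1).tolist()
print("pig L/R",g([(390,315),(469,315)],.042),"snout",g([(426,250)],.045),"tail",g([(433,374)],.05),"slot",g([(432,323),(430,356)],.077))
print("pinkpad",g([(382,237),(472,237),(384,362),(468,362)],.002),"green",g([(498,237)],.002),"red",g([(605,238),(673,240)],.002))
print("can",g([(574,323)],.074))
E
```

```text
pig L/R [[526.9, -117.5], [521.0, -57.1]] snout [[474.2, -96.5]] tail [[569.1, -79.6]] slot [[519.1, -89.5], [543.5, -87.7]]
pinkpad [[473.5, -129.4], [465.5, -55.3], [582.9, -117.0], [576.1, -42.5]] green [[462.8, -33.2]] red [[450.6, 66.3], [441.4, 142.3]]
can [[510.6, 16.1]]
```

```bash
python3 - <<'E'
from h import *
plan([(522,-88,120,96.5,85),(522,-88,21,None,85)])
E
```

```text
-> 522 -88 120 96.5
   [47.3, -16.0, 16.2] -0.3 85
   [47.3, -16.1, 16.1] -0.3 85
-> 522 -88 21 None
   [49.5, 0.1, -0.1] 0.0 85
   [49.5, 0.1, -0.1] 0.0 85
```

Call:
arm_command(commands=[47,-16,16,-0.4,85,47,-16,16,-0.4,85,0,0,0,0,85])

```text
clock: 1.98
tool_pos: [0.5239, -0.0865, 0.1196]
orientation: [-75.9, 89.7, 21.0]
force: [-0.1, -0.7, 0.4]
opening: 0.0745
```

```bash
python3 - <<'E'
from h import *
w=snapshot("wrist"); cv2.imwrite("pics/w2.png",cv2.resize(w["frame"],None,fx=1.4,fy=1.4))
o,R=tool();print(o["tool_pos"],np.degrees(np.arctan2(R[1,2],R[0,2])))
plan([(522,-88,21,None,85)])
E
```

```text
[ 0.52476716 -0.08691458  0.12156409] 96.89003279612285
-> 522 -88 21 None
   [50.3, 1.8, -0.4] 0.0 85
   [50.3, 1.8, -0.4] 0.0 85
```

View pics/w2.png

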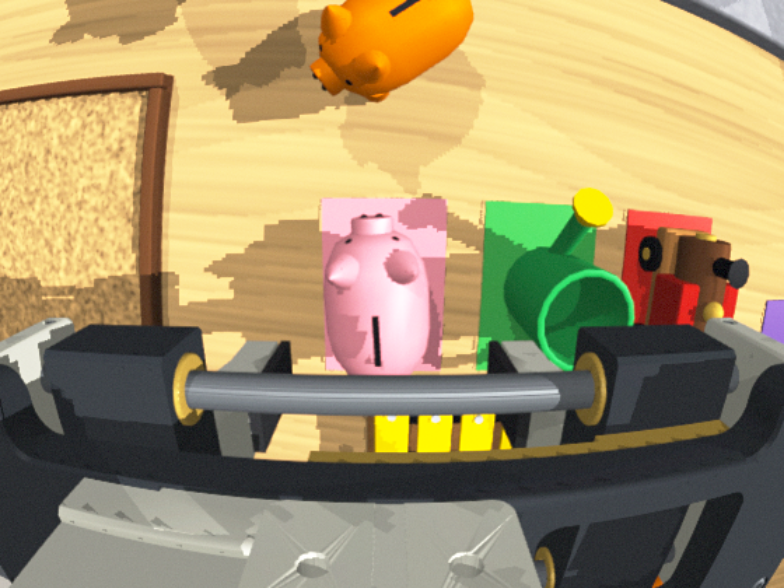

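```bash
python3 - <<'E'
from h import *
w=snapshot("wrist")
g=lambda l,z:(cast(w,np.array(l)/1.4-.2,z,True)*1000).round(1).tolist()
print("pig L/R",g([(323,290),(429,290)],.042),"snout",g([(373,214)],.045),"slot",g([(376,318),(378,365)],.077))
print("pinkpad",g([(321,198),(446,198),(327,370),(443,371)],.002),"green",g([(482,201),(595,205)],.002),"red",g([(628,210),(711,218)],.002))
print("can",g([(586,320)],.074), "rose", g([(592,207)],.075))
o,R=tool();print(proj(w,[o["tool_pos"]+[0,0,-.08]],True)*1.4)
E
```

```text
pig L/R [[519.6, -123.9], [512.8, -66.8]] snout [[475.5, -101.4]] slot [[520.7, -93.8], [544.5, -90.2]]
pinkpad [[472.8, -135.2], [463.8, -59.5], [585.4, -121.8], [576.7, -44.4]] green [[462.4, -37.0], [452.4, 39.2]] red [[451.0, 65.0], [442.3, 140.4]]
can [[510.8, 12.0]] rose [[454.4, 2.4]]
[[388.49827316 308.24210894]]
```

Call:
arm_command(commands=[50,2,-5,0,85,50,2,0,0,85,0,0,0,0,25])

```text
clock: 2.45
tool_pos: [0.5278, -0.094, 0.0277]
orientation: [-89.3, 88.7, 7.6]
force: [0.2, 0.3, 0.6]
opening: 0.0688
```

Call:
arm_command(commands=[0,0,0,0,25,0,0,0,0,25,0,0,0,0,25])

```text
clock: 2.82
tool_pos: [0.5313, -0.0943, 0.0338]
orientation: [-89.6, 88.2, 7.2]
force: [-0.2, 0.0, -2.6]
opening: 0.0554
```

Call:
arm_command(commands=[-60,0,0,0,25,-60,0,0,0,25])

```text
clock: 3.08
tool_pos: [0.5246, -0.095, 0.1532]
orientation: [-89.2, 88.8, 7.6]
force: [1.6, -0.1, -3.6]
opening: 0.0552
```

```bash
python3 - <<'E'
from h import *
for i in range(3):
    o,R=tool(); print(o["clock"],o["tool_pos"].round(4),o["orientation"].round(2),o["joint_pos"].round(2),o["qvel"].round(2),R[:,0].round(4),o["opening"]); snapshot("wrist")
E
```

```text
3.075 [ 0.5246 -0.095   0.1532] [-89.19  88.77   7.59] [ 1.088e+01  1.008e+01 -2.406e+01  9.000e-02 -5.463e+01 -9.414e+01] [ 1.200e-01 -3.140e+01  3.155e+01 -7.700e-01 -6.593e+01  1.000e-02] [ 0.0212  0.0028 -0.9998] 0.055160187007375634
3.125 [ 0.5284 -0.0953  0.1617] [-92.7   88.15   4.18] [ 10.87   9.57 -23.54   0.26 -55.06 -94.14] [ 0.11  1.48 -1.36  1.11 11.97 -0.05] [ 0.0322  0.0023 -0.9995] 0.055178998913188455
3.175 [ 0.5289 -0.0948  0.1587] [-90.84  88.05   6.01] [ 10.87   9.73 -23.75   0.2  -54.57 -94.14] [ 0.09  3.69 -5.14 -2.24  6.22 -0.13] [ 0.0339  0.0036 -0.9994] 0.054946888666729615
```

```bash
python3 - <<'E'
from h import *
plan([(470,-408,130,90,25)])
E
```

```text
-> 470 -408 130 90
   [3.7, 15.8, -50.7] 1.1 25
   [3.7, 14.7, -51.0] 1.1 25
   [3.7, 13.7, -51.3] 1.1 25
   [3.7, 12.7, -51.6] 1.1 25
   [3.7, 11.7, -51.8] 1.1 25
   [3.7, 10.7, -52.1] 1.1 25
```

Call:
arm_command(commands=[4,10,-32,0,25,4,18,-58,0,25,4,19,-60,0,25,4,19,-60,0,25,4,19,-60,0,25])

```text
clock: 3.85
tool_pos: [0.4738, -0.371, 0.1282]
orientation: [-80.4, 88.4, 16.9]
force: [1.1, -0.1, -2.9]
opening: 0.0553
```

Call:
arm_command(commands=[4,10,-32,0,25,3,3,-8,0,25,0,0,0,0,25])

```text
clock: 4.22
tool_pos: [0.4614, -0.4155, 0.115]
orientation: [-65.4, 88.6, 31.5]
force: [0.9, 0.1, -3.4]
opening: 0.0554
```

```bash
python3 - <<'E'
from h import *
o,R=tool(); print(o["clock"],o["tool_pos"].round(4),np.degrees(np.arctan2(R[1,2],R[0,2])),R[:,0].round(4),o["force"])
plan([(470,-408,60,None,25),(470,-408,40,None,25)])
E
```

```text
4.225 [ 0.4614 -0.4155  0.115 ] 96.85440528967565 [ 0.0203  0.0124 -0.9997] [ 0.94891862  0.08437522 -3.44374423]
-> 470 -408 60 None
   [55.2, -8.3, 5.9] 0.0 25
-> 470 -408 40 None
   [20.0, 0.4, -0.2] 0.0 25
```

Call:
arm_command(commands=[30,-5,3,0,25,28,-4,3,0,25,10,0,0,0,25,3,0,0,0,25])

```text
clock: 4.72
tool_pos: [0.4728, -0.4034, 0.0435]
orientation: [-66.8, 88.6, 30.3]
force: [0.3, -0.6, -2.9]
opening: 0.055
```

```bash
python3 - <<'E'
from h import *
o,R=tool(); print(o["clock"],o["tool_pos"].round(4),np.degrees(np.arctan2(R[1,2],R[0,2])),R[:,0].round(4),o["force"])
w=snapshot("side"); cv2.imwrite("pics/s1.png",cv2.resize(w["frame"][50:220,230:450],None,fx=3.4,fy=3.4))
E
```

```text
4.725 [ 0.4728 -0.4034  0.0435] 97.09321422460572 [ 0.0213  0.0124 -0.9997] [ 0.25658733 -0.64868016 -2.90202647]
```

View pics/s1.png

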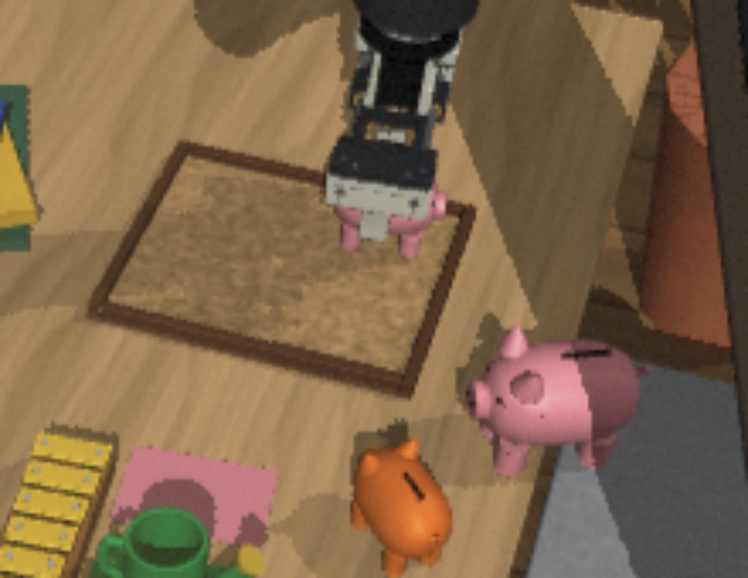

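The pig is held level, just above the cork at crop (380,230).

Call:
arm_command(commands=[6,0,0,0,25,4,0,0,0,25,3,0,0,0,25,2,0,0,0,25])

```text
clock: 5.28
tool_pos: [0.4739, -0.4034, 0.0367]
orientation: [-75.7, 88.5, 21.5]
force: [-3.2, 3.2, 7.0]
opening: 0.0551
```

Call:
arm_command(commands=[0,0,0,0,85,0,0,0,0,85,0,0,0,0,85,-40,0,0,0,85,-60,0,0,0,85])

```text
clock: 5.9
tool_pos: [0.4698, -0.4041, 0.1354]
orientation: [-65.5, 88.7, 31.7]
force: [0.8, -0.9, -0.4]
opening: 0.0744
```

```bash
python3 - <<'E'
from h import *
o,R=tool(); print(o["clock"],o["tool_pos"].round(4),np.degrees(np.arctan2(R[1,2],R[0,2])),R[:,0].round(4),o["force"])
plan([(480,-5,190,96.5,85)])
E
```

```text
5.9 [ 0.4698 -0.4041  0.1354] 97.1797853075366 [ 0.0198  0.0122 -0.9997] [ 0.80042749 -0.91159965 -0.37405654]
-> 480 -5 190 96.5
   [-7.1, -8.7, 56.5] 0.1 85
   [-7.1, -8.6, 56.5] 0.1 85
   [-7.1, -8.5, 56.5] 0.1 85
   [-7.1, -8.4, 56.5] 0.1 85
   [-7.1, -8.3, 56.5] 0.1 85
   [-7.1, -8.2, 56.5] 0.1 85
   [-7.1, -8.1, 56.5] 0.1 85
```

Call:
arm_command(commands=[-8,-8,40,0,85,-8,-8,60,0,85,-7,-8,60,0,85,-7,-8,60,0,85,-6,-8,60,0,85])

```text
clock: 6.52
tool_pos: [0.4775, -0.1196, 0.18]
orientation: [-82.8, 88.2, 14.0]
force: [2.0, 0.9, 0.3]
opening: 0.0742
```

Call:
arm_command(commands=[-4,-8,60,0,85,0,-6,38,0,85,0,-2,15,0,85,0,0,0,0,85])

```text
clock: 7.02
tool_pos: [0.4806, 0.0022, 0.1869]
orientation: [-82.5, 88.0, 14.7]
force: [-0.2, -1.2, 0.1]
opening: 0.0741
```

```bash
python3 - <<'E'
from h import *
o,R=tool(); print(o["clock"],o["tool_pos"].round(4),np.degrees(np.arctan2(R[1,2],R[0,2])),R[:,0].round(4),o["force"])
w=snapshot("wrist"); cv2.imwrite("pics/w3.png",cv2.resize(w["frame"],None,fx=1.4,fy=1.4))
E
```

```text
7.025 [0.4806 0.0022 0.1869] 97.1716466587289 [ 0.0345  0.009  -0.9994] [-0.22153009 -1.21348805  0.12918045]
```

View pics/w3.png

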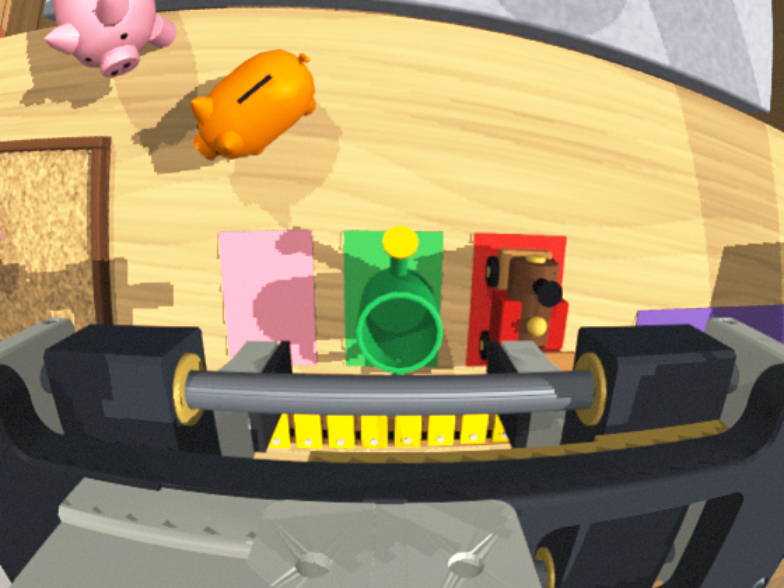

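The view shows the can (rim centre 400,332; rose 400,242) on the green pad, the pink pad empty, and the engine with its chimney at (548,292).

```bash
python3 - <<'E'
from h import *
w=snapshot("wrist")
g=lambda l,z:(cast(w,np.array(l)/1.4-.2,z,True)*1000).round(1)
p=g([(219,231),(313,230),(316,366),(225,367)],.002); print(p.tolist(),p.mean(0))
p=g([(343,231),(443,231),(444,367),(345,367)],.002); print(p.tolist(),p.mean(0))
print(g([(473,234),(567,236),(468,367)],.002).tolist())
print("can",g([(400,332)],.074),g([(400,242)],.07),"eng chim,dome",g([(548,287),(537,325)],.079))
plan([(500,10,110,None,85),(510,14,18,None,85)])
E
```

```text
[[470.8, -134.5], [462.6, -58.5], [575.3, -47.5], [588.5, -127.6]] [524.3   -92.025]
[[460.8, -35.5], [451.4, 39.7], [563.0, 58.4], [572.9, -23.3]] [512.025   9.825]
[[450.5, 63.0], [440.5, 140.1], [560.9, 78.6]]
can [[509.1  12.3]] [[452.7   5. ]] eng chim,dome [[466.7 100.7]
 [492.5  99. ]]
-> 500 10 110 None
   [38.7, -8.9, 3.1] 0.0 85
   [38.7, -8.9, 3.1] 0.0 85
-> 510 14 18 None
   [46.2, -3.6, 1.2] 0.0 85
   [46.2, -3.6, 1.2] 0.0 85
```

Call:
arm_command(commands=[40,-9,4,0,85,45,-9,3,0,85,45,-6,2,0,85,25,-3,2,0,85,8,-2,0,0,85])

```text
clock: 7.75
tool_pos: [0.5168, 0.0128, 0.022]
orientation: [-82.9, 87.7, 13.8]
force: [0.2, 0.0, 0.1]
opening: 0.0743
```

```bash
python3 - <<'E'
from h import *
o,R=tool(); print(o["clock"],o["tool_pos"].round(4),np.degrees(np.arctan2(R[1,2],R[0,2])),R[:,0].round(4),o["force"])
plan([(509,12.5,18,None,85)])
E
```

```text
7.75 [0.5168 0.0128 0.022 ] 96.72539911567362 [ 0.0386  0.0095 -0.9992] [0.20018721 0.01965752 0.0882623 ]
-> 509 12.5 18 None
   [3.7, 7.9, 0.6] 0.0 85
```

Call:
arm_command(commands=[4,8,0,0,85,1,0,0,0,30,1,0,0,0,25,1,0,0,0,25,1,0,0,0,25])

```text
clock: 8.38
tool_pos: [0.5094, 0.011, 0.0169]
orientation: [-82.7, 87.5, 13.9]
force: [-2.9, 0.4, 9.1]
opening: 0.0562
```

```bash
python3 - <<'E'
from h import *
o,R=tool(); print(o["clock"],o["tool_pos"].round(4),np.degrees(np.arctan2(R[1,2],R[0,2])),R[:,0].round(4),o["force"],o["opening"])
plan([(509,12.5,130,None,25),(525,-303,130,None,25)])
E
```

```text
8.375 [0.5094 0.011  0.0169] 96.66767252116784 [ 0.0419  0.0104 -0.9991] [-2.94236541  0.39104836  9.08361796] 0.056159185395308835
-> 509 12.5 130 None
   [-56.5, -2.3, 1.1] 0.0 25
   [-56.5, -2.3, 1.1] 0.0 25
-> 525 -303 130 None
   [-0.4, 3.4, -52.5] 0.0 25
   [-0.4, 3.4, -52.5] 0.0 25
   [-0.4, 3.4, -52.5] 0.0 25
   [-0.4, 3.4, -52.5] 0.0 25
   [-0.4, 3.4, -52.5] 0.0 25
   [-0.4, 3.4, -52.5] 0.0 25
```

Call:
arm_command(commands=[-60,-2,0,0,25,-60,-2,0,0,25,-35,-2,-15,0,25,-15,3,-40,0,25,-4,3,-58,0,25])

```text
clock: 9.0
tool_pos: [0.5161, -0.1026, 0.1983]
orientation: [-84.0, 87.3, 13.1]
force: [1.9, 0.8, -2.4]
opening: 0.0568
```

Call:
arm_command(commands=[0,3,-58,0,25,0,3,-58,0,25,0,3,-55,0,25,0,3,-30,0,25,5,2,-10,0,25])

```text
clock: 9.62
tool_pos: [0.5287, -0.3225, 0.1947]
orientation: [-85.7, 86.9, 11.3]
force: [-0.6, -0.2, -1.2]
opening: 0.0563
```

```bash
python3 - <<'E'
from h import *
o,R=tool(); print(o["clock"],o["tool_pos"].round(4),np.degrees(np.arctan2(R[1,2],R[0,2])),R[:,0].round(4),o["force"],o["opening"])
plan([(530,-305,60,None,25),(530,-305,25,None,25)])
E
```

```text
9.625 [ 0.5287 -0.3225  0.1947] 97.01256767291366 [ 0.0525  0.0105 -0.9986] [-0.583035   -0.18225926 -1.16449566] 0.05625760944189569
-> 530 -305 60 None
   [44.9, 1.3, 5.6] 0.0 25
   [44.9, 1.3, 5.6] 0.0 25
   [44.9, 1.3, 5.6] 0.0 25
-> 530 -305 25 None
   [34.9, 1.9, -0.1] 0.0 25
```

Call:
arm_command(commands=[40,1,4,0,25,40,1,5,0,25,40,1,5,0,25,25,0,3,0,25,10,0,0,0,25])

```text
clock: 10.25
tool_pos: [0.5321, -0.3019, 0.0369]
orientation: [-86.5, 86.7, 10.5]
force: [0.7, -0.3, -1.3]
opening: 0.0561
```

```bash
python3 - <<'E'
from h import *
o,R=tool(); print(o["clock"],o["tool_pos"].round(4),np.degrees(np.arctan2(R[1,2],R[0,2])),R[:,0].round(4),o["force"],o["opening"])
E
```

```text
10.25 [ 0.5321 -0.3019  0.0369] 97.01997022425051 [ 0.056   0.0104 -0.9984] [ 0.73029731 -0.26814559 -1.3211923 ] 0.05613572938431027
```

Call:
arm_command(commands=[7,0,0,0,25,5,0,0,0,25,3,0,0,0,25,2,0,0,0,25])

```text
clock: 10.75
tool_pos: [0.5349, -0.3015, 0.0228]
orientation: [-88.2, 86.5, 9.0]
force: [-5.3, 6.2, 19.8]
opening: 0.0563
```

Contact. I'll release, rise, and use the empty rise to study the tilt drift.

Call:
arm_command(commands=[0,0,0,0,85,0,0,0,0,85,0,0,0,0,85])

```text
clock: 11.12
tool_pos: [0.5363, -0.3022, 0.0249]
orientation: [-89.8, 86.3, 7.4]
force: [-0.2, -0.3, 0.6]
opening: 0.0739
```

Call:
arm_command(commands=[-60,0,0,0,85])

```text
clock: 11.25
tool_pos: [0.5295, -0.3017, 0.0808]
orientation: [-85.6, 86.8, 11.4]
force: [0.1, -0.2, 0.6]
opening: 0.0744
```

Call:
arm_command(commands=[-60,0,0,0,85])

```text
clock: 11.38
tool_pos: [0.5258, -0.3025, 0.1417]
orientation: [-85.3, 86.9, 11.8]
force: [1.0, -1.3, 0.0]
opening: 0.0746
```

Call:
arm_command(commands=[-60,0,0,0,85])

```text
clock: 11.5
tool_pos: [0.5221, -0.3031, 0.2031]
orientation: [-84.9, 87.0, 12.2]
force: [1.7, -0.3, 0.2]
opening: 0.0743
```

Call:
arm_command(commands=[0,0,0,0,85])

```text
clock: 11.62
tool_pos: [0.5247, -0.3043, 0.2092]
orientation: [-89.9, 86.5, 7.2]
force: [0.3, -0.2, -0.7]
opening: 0.0747
```

Call:
arm_command(commands=[0,0,0,0,85])

```text
clock: 11.75
tool_pos: [0.5244, -0.3042, 0.2091]
orientation: [-89.7, 86.4, 7.4]
force: [1.3, -0.1, 0.2]
opening: 0.0743
```

Call:
arm_command(commands=[0,0,0,0,85])

```text
clock: 11.88
tool_pos: [0.5242, -0.3041, 0.2084]
orientation: [-89.4, 86.5, 7.7]
force: [-0.5, 0.5, -0.0]
opening: 0.0746
```

Call:
arm_command(commands=[0,0,0,0,85,0,0,0,0,85])

```text
clock: 12.12
tool_pos: [0.5235, -0.3039, 0.2061]
orientation: [-87.9, 86.7, 9.2]
force: [0.2, 0.0, -1.1]
opening: 0.0741
```

```bash
python3 - <<'E'
from h import *
o,R=tool(); print(o["clock"],o["tool_pos"].round(4),np.degrees(np.arctan2(R[1,2],R[0,2])),R[:,0].round(4),o["joint_pos"].round(2),o["opening"])
E
```

```text
12.125 [ 0.5235 -0.3039  0.2061] 97.06911921795364 [ 0.0575  0.0093 -0.9983] [-12.47  13.3  -11.78  -1.4  -61.82 -69.83] 0.07411716281114519
```

Call:
arm_command(commands=[0,0,0,0,85,0,0,0,0,85,0,0,0,0,85,0,0,0,0,85,0,0,0,0,85])

```text
clock: 12.75
tool_pos: [0.5233, -0.3038, 0.2051]
orientation: [-87.2, 86.8, 9.8]
force: [0.0, 0.1, 0.1]
opening: 0.0744
```

Call:
arm_command(commands=[0,0,0,0,85,0,0,0,0,85,0,0,0,0,85,0,0,0,0,85,0,0,0,0,85])

```text
clock: 13.38
tool_pos: [0.5233, -0.3038, 0.2052]
orientation: [-87.3, 86.7, 9.7]
force: [0.1, 0.2, -0.2]
opening: 0.0743
```

Call:
arm_command(commands=[0,0,0,0,85,0,0,0,0,85,0,0,0,0,85,0,0,0,0,85,0,0,0,0,85])

```text
clock: 14.0
tool_pos: [0.5233, -0.3038, 0.2052]
orientation: [-87.3, 86.7, 9.7]
force: [-0.4, 0.4, 0.7]
opening: 0.0745
```

```bash
python3 - <<'E'
from h import *
o,R=tool(); print(o["clock"],o["tool_pos"].round(4),np.degrees(np.arctan2(R[1,2],R[0,2])),R[:,0].round(4),o["joint_pos"].round(2),o["opening"])
plan([(470,95,190,96.5,85)])
E
```

```text
14.0 [ 0.5233 -0.3038  0.2052] 97.07178162955549 [ 0.0561  0.0096 -0.9984] [-12.47  13.37 -11.81  -1.4  -61.81 -69.83] 0.07445253252615777
-> 470 95 190 96.5
   [2.3, 0.7, 57.5] 0.1 85
   [2.3, 0.8, 57.5] 0.1 85
   [2.3, 0.8, 57.5] 0.1 85
   [2.3, 0.9, 57.5] 0.1 85
   [2.3, 1.0, 57.5] 0.1 85
   [2.3, 1.1, 57.5] 0.1 85
   [2.3, 1.2, 57.5] 0.1 85
```

Call:
arm_command(commands=[-60,0,0,0,85,0,0,0,0,85,0,0,0,0,85,0,0,0,0,85,0,0,0,0,85])

```text
clock: 14.62
tool_pos: [0.5193, -0.3042, 0.2651]
orientation: [-86.2, 86.9, 10.8]
force: [0.4, -0.3, -1.0]
opening: 0.0745
```

Call:
arm_command(commands=[20,0,0,0,85,20,0,0,0,85,20,0,0,0,85,0,0,0,0,85,0,0,0,0,85])

```text
clock: 15.25
tool_pos: [0.5222, -0.3036, 0.2023]
orientation: [-85.6, 87.0, 11.5]
force: [-0.3, -0.3, -0.1]
opening: 0.0743
```

Call:
arm_command(commands=[0,0,0,0,85,0,60,0,0,85,0,0,0,0,85,0,0,0,0,85,0,0,0,0,85])

```text
clock: 15.88
tool_pos: [0.4636, -0.3118, 0.2023]
orientation: [-88.7, 86.8, 8.4]
force: [-0.3, -0.4, 0.9]
opening: 0.0745
```

Call:
arm_command(commands=[0,-20,0,0,85,0,-20,0,0,85,0,-20,0,0,85,0,0,0,0,85,0,0,0,0,85])

```text
clock: 16.5
tool_pos: [0.5303, -0.3032, 0.205]
orientation: [-88.9, 86.8, 8.4]
force: [-0.4, 0.6, 0.1]
opening: 0.0745
```

Call:
arm_command(commands=[0,0,0,0,85,0,-60,0,0,85,0,0,0,0,85,0,0,0,0,85,0,0,0,0,85])

```text
clock: 17.12
tool_pos: [0.5888, -0.2958, 0.2084]
orientation: [-88.2, 86.9, 9.0]
force: [0.1, -1.1, 0.5]
opening: 0.0745
```

Call:
arm_command(commands=[0,20,0,0,85,0,20,0,0,85,0,20,0,0,85,0,0,0,0,85,0,0,0,0,85])

```text
clock: 17.75
tool_pos: [0.525, -0.3042, 0.2068]
orientation: [-89.2, 86.7, 7.9]
force: [0.5, -0.8, 0.3]
opening: 0.0741
```

```bash
python3 - <<'E'
from h import *
o,R=tool(); print(o["clock"],o["tool_pos"].round(4),np.degrees(np.arctan2(R[1,2],R[0,2])),R[:,0].round(4),o["joint_pos"].round(2),o["opening"])
plan([(470,95,190,96.5,85)])
E
```

```text
17.75 [ 0.525  -0.3042  0.2068] 97.0579296360423 [ 0.0567  0.0079 -0.9984] [-12.42  13.4  -11.59  -1.29 -61.94 -69.95] 0.07408585402388372
-> 470 95 190 96.5
   [2.4, 0.9, 57.6] 0.1 85
   [2.4, 1.0, 57.6] 0.1 85
   [2.4, 1.1, 57.6] 0.1 85
   [2.4, 1.2, 57.6] 0.1 85
   [2.4, 1.2, 57.6] 0.1 85
   [2.4, 1.3, 57.6] 0.1 85
   [2.4, 1.4, 57.6] 0.1 85
```

Call:
arm_command(commands=[-60,0,0,0,85,0,0,0,0,85,0,0,0,0,85,0,0,0,0,85,0,0,0,0,85])

```text
clock: 18.38
tool_pos: [0.5225, -0.3044, 0.2669]
orientation: [-88.6, 86.8, 8.4]
force: [0.7, 0.5, -0.4]
opening: 0.0744
```

Call:
arm_command(commands=[20,0,0,0,85,20,0,0,0,85,20,0,0,0,85,0,0,0,0,85,0,0,0,0,85])

```text
clock: 19.0
tool_pos: [0.5257, -0.304, 0.204]
orientation: [-88.0, 87.0, 9.1]
force: [0.0, 0.5, 0.3]
opening: 0.0745
```

Call:
arm_command(commands=[-60,0,0,0,85,0,0,0,0,85,0,0,0,0,85,0,0,0,0,85,0,0,0,0,85])

```text
clock: 19.62
tool_pos: [0.523, -0.3049, 0.2678]
orientation: [-89.9, 86.8, 7.3]
force: [0.2, -0.1, 0.0]
opening: 0.0747
```

Call:
arm_command(commands=[20,0,0,0,85,20,0,0,0,85,20,0,0,0,85,0,0,0,0,85,0,0,0,0,85])

```text
clock: 20.25
tool_pos: [0.5262, -0.3046, 0.2056]
orientation: [-89.8, 86.9, 7.3]
force: [-0.5, -0.2, 1.1]
opening: 0.0744
```

Call:
arm_command(commands=[-60,0,0,0,85,0,0,0,0,85,60,0,0,0,85,0,0,0,0,85,0,0,0,0,85])

```text
clock: 20.88
tool_pos: [0.5291, -0.3064, 0.214]
orientation: [-95.1, 86.5, 2.1]
force: [0.4, -0.5, 0.1]
opening: 0.0747
```

Call:
arm_command(commands=[-20,0,0,0,85,-20,0,0,0,85,-20,0,0,0,85,0,0,0,0,85,0,0,0,0,85])

```text
clock: 21.5
tool_pos: [0.5275, -0.3081, 0.286]
orientation: [-99.2, 85.9, -1.9]
force: [-0.4, -0.3, 0.6]
opening: 0.0745
```

```bash
python3 - <<'E'
from h import *
o,R=tool(); print(o["clock"],o["tool_pos"].round(4),np.degrees(np.arctan2(R[1,2],R[0,2])),R[:,0].round(4),o["joint_pos"].round(2),o["opening"])
plan([(460,95,190,96.5,85)])
E
```

```text
21.5 [ 0.5275 -0.3081  0.286 ] 97.2262282695448 [ 0.0716 -0.0024 -0.9974] [-12.48  10.46  -5.16  -0.8  -70.35 -70.03] 0.07448178580905304
-> 460 95 190 96.5
   [12.8, 3.2, 58.5] 0.1 85
   [12.8, 3.3, 58.5] 0.1 85
   [12.8, 3.5, 58.5] 0.1 85
   [12.8, 3.6, 58.5] 0.1 85
   [12.8, 3.7, 58.5] 0.1 85
   [12.8, 3.8, 58.5] 0.1 85
   [12.8, 3.9, 58.5] 0.1 85
```

Call:
arm_command(commands=[12,3,40,0,85,12,3,58,0,85,12,3,60,0,85,12,4,60,0,85,12,4,60,0,85])

```text
clock: 22.12
tool_pos: [0.4798, -0.0318, 0.2195]
orientation: [-100.0, 85.9, -3.2]
force: [1.4, 0.5, -0.2]
opening: 0.0746
```

Call:
arm_command(commands=[12,4,60,0,85,12,4,40,0,85,12,3,20,0,85,10,0,8,0,85,0,0,0,0,85])

```text
clock: 22.75
tool_pos: [0.4542, 0.0999, 0.1693]
orientation: [-100.8, 85.9, -3.5]
force: [0.0, -0.1, 0.7]
opening: 0.0745
```

```bash
python3 - <<'E'
from h import *
o,R=tool(); print(o["clock"],o["tool_pos"].round(4),np.degrees(np.arctan2(R[1,2],R[0,2])),R[:,0].round(4),o["joint_pos"].round(2),o["opening"])
w=snapshot("wrist"); cv2.imwrite("pics/w4.png",cv2.resize(w["frame"],None,fx=1.4,fy=1.4))
E
```

```text
22.75 [0.4542 0.0999 0.1693] 97.20388544030477 [ 0.0712 -0.0044 -0.9975] [  39.22    0.7   -33.97    3.51  -52.38 -124.05] 0.07449402682135378
```

View pics/w4.png

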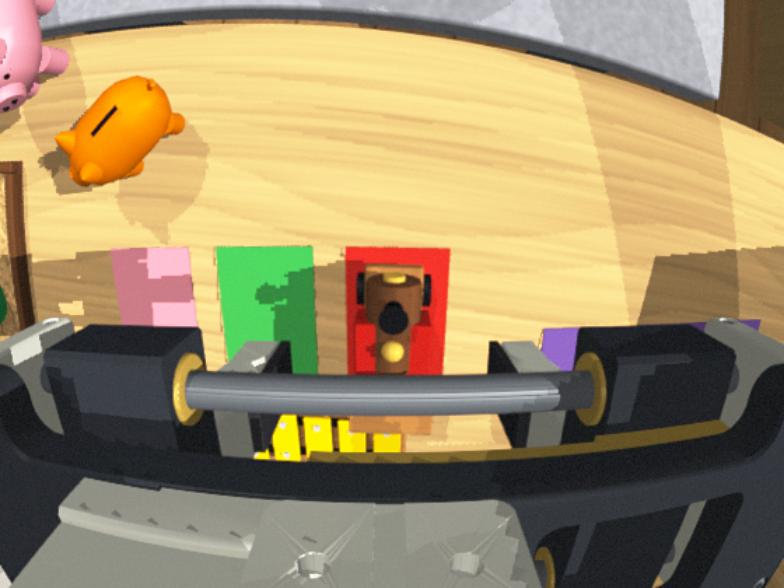

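The engine is squarely under the camera (chimney 393,318; tank front edges about (357,320) and (432,318)).

```bash
python3 - <<'E'
from h import *
w=snapshot("wrist")
g=lambda l,z:(cast(w,np.array(l)/1.4-.2,z,True)*1000).round(1).tolist()
print("chim,dome",g([(393,315),(392,350)],.079),"tankfront",g([(357,321),(432,319)],.058),"board front",g([(367,265),(424,265)],.025),"wheels",g([(357,290),(431,290)],.022))
print("pad",g([(346,247),(450,247)],.002))
plan([(500,108,60,96.5,85),(500,106,21,None,85)])
E
```

```text
chim,dome [[468.4, 102.3], [490.6, 104.5]] tankfront [[483.4, 81.3], [476.0, 127.8]] board front [[455.3, 82.5], [450.3, 120.8]] wheels [[474.9, 77.5], [468.3, 128.6]]
pad [[450.0, 65.1], [440.2, 139.9]]
-> 500 108 60 96.5
   [56.5, -19.0, 2.1] 0.3 85
   [56.5, -19.0, 2.2] 0.3 85
-> 500 106 21 None
   [38.9, 3.0, -1.5] 0.0 85
```

Call:
arm_command(commands=[18,-7,1,0.6,85,18,-7,1,0,85,18,-7,1,0,85,18,-6,1,0,85,18,-5,0,0,85])

```text
clock: 23.48
tool_pos: [0.4978, 0.1039, 0.0847]
orientation: [-96.3, 85.4, -0.1]
force: [1.3, -0.5, 0.9]
opening: 0.0744
```

Call:
arm_command(commands=[15,-2,0,0,85,10,0,0,0,85,0,0,0,0,85])

```text
clock: 23.85
tool_pos: [0.5031, 0.1015, 0.059]
orientation: [-96.8, 85.5, -0.9]
force: [-0.5, -0.4, 0.6]
opening: 0.0745
```

```bash
python3 - <<'E'
from h import *
o,R=tool(); print(o["clock"],o["tool_pos"].round(4),np.degrees(np.arctan2(R[1,2],R[0,2])),R[:,0].round(4),o["joint_pos"].round(2),o["opening"])
plan([(501,107,25,96.5,85)])
E
```

```text
23.85 [0.5031 0.1015 0.059 ] 95.90961018874857 [ 0.0792 -0.0012 -0.9969] [  35.42   13.31  -37.27    4.59  -35.85 -123.13] 0.07445172475059399
-> 501 107 25 96.5
   [33.7, 4.2, 6.0] -0.6 85
```

Call:
arm_command(commands=[15,3,3,-0.5,85,12,1,3,0,85,6,0,0,0,85,0,0,0,0,85])

```text
clock: 24.35
tool_pos: [0.5028, 0.1074, 0.027]
orientation: [-96.1, 85.3, 0.3]
force: [-0.4, 0.5, 0.3]
opening: 0.0745
```

```bash
python3 - <<'E'
from h import *
o,R=tool(); print(o["clock"],o["tool_pos"].round(4),np.degrees(np.arctan2(R[1,2],R[0,2])),R[:,0].round(4),o["force"],o["opening"])
w=snapshot("wrist"); cv2.imwrite("pics/w5.png",w["frame"])
plan([(501,107,25,96.5,85)])
E
```

```text
24.35 [0.5028 0.1074 0.027 ] 96.38730387315468 [ 8.250e-02  5.000e-04 -9.966e-01] [-0.39674848  0.50358115  0.27511439] 0.07448294648040477
-> 501 107 25 96.5
   [2.1, 2.2, -0.3] -0.1 85
```

Well placed; close, then lift.

Call:
arm_command(commands=[2,2,0,0,85,0,0,0,0,25,0,0,0,0,25,0,0,0,0,25,0,0,0,0,25])

```text
clock: 25.02
tool_pos: [0.5016, 0.1076, 0.026]
orientation: [-95.3, 85.2, 1.1]
force: [-0.4, -0.4, -1.4]
opening: 0.0496
```

Call:
arm_command(commands=[-60,0,0,0,25,-60,0,0,0,25,0,0,0,0,25,0,0,0,0,25,0,0,0,0,25])

```text
clock: 25.65
tool_pos: [0.4892, 0.1063, 0.1458]
orientation: [-97.8, 85.5, -1.4]
force: [-0.3, 0.4, -1.9]
opening: 0.0497
```

```bash
python3 - <<'E'
from h import *
o,R=tool(); print(o["clock"],o["tool_pos"].round(4),np.degrees(np.arctan2(R[1,2],R[0,2])),R[:,0].round(4),o["force"],o["opening"])
w=snapshot("side"); cv2.imwrite("pics/s2.png",cv2.resize(w["frame"][60:320,180:460],None,fx=2.3,fy=2.3))
plan([(595,-408,110,96.5,25)])
E
```

```text
25.65 [0.4892 0.1063 0.1458] 96.34945610723965 [ 0.0779 -0.0019 -0.997 ] [-0.28947234  0.40392793 -1.88921189] 0.04972323017272194
-> 595 -408 110 96.5
   [5.0, -5.0, -58.0] -0.0 25
   [5.0, -5.0, -58.0] -0.0 25
   [5.0, -5.0, -58.0] -0.0 25
   [5.0, -5.0, -58.0] -0.0 25
   [5.0, -5.0, -58.0] -0.0 25
   [5.0, -4.9, -58.0] -0.0 25
   [5.0, -4.9, -58.0] -0.0 25
   [5.0, -4.9, -58.1] -0.0 25
   [5.0, -4.9, -58.1] -0.0 25
```

View pics/s2.png

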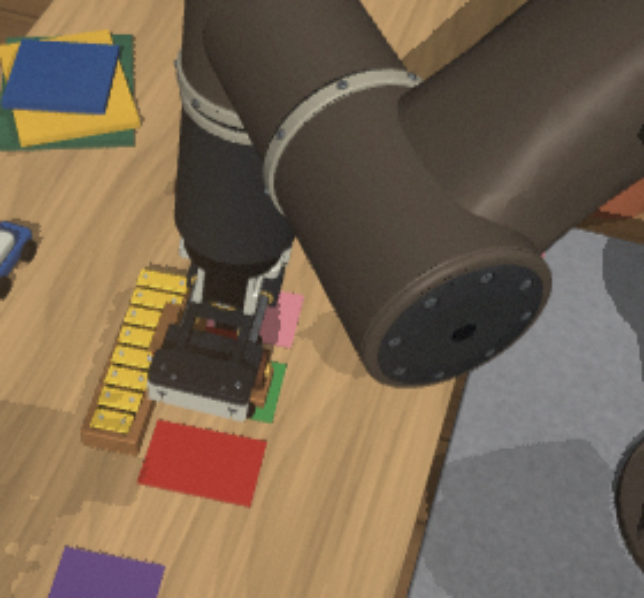

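Call:
arm_command(commands=[2,-4,-40,0,25,2,-5,-58,0,25,2,-5,-60,0,25,2,-5,-60,0,25,2,-4,-60,0,25])

```text
clock: 26.32
tool_pos: [0.5437, -0.1719, 0.1347]
orientation: [-100.3, 86.0, -3.4]
force: [0.9, 0.5, -0.7]
opening: 0.0497
```

Call:
arm_command(commands=[2,-4,-60,0,25,2,-4,-60,0,25,2,-4,-58,0,25,2,-3,-35,0,25,2,-2,-15,0,25])

```text
clock: 26.95
tool_pos: [0.5854, -0.4071, 0.1178]
orientation: [-97.3, 86.8, -0.7]
force: [-0.2, 0.4, -2.9]
opening: 0.0497
```

```bash
python3 - <<'E'
from h import *
o,R=tool(); print(o["clock"],o["tool_pos"].round(4),np.degrees(np.arctan2(R[1,2],R[0,2])),R[:,0].round(4),o["force"],o["opening"])
plan([(589,-408,35,None,25)])
E
```

```text
26.95 [ 0.5854 -0.4071  0.1178] 96.61702122339373 [ 5.520e-02 -7.000e-04 -9.985e-01] [-0.24299913  0.44599574 -2.86407533] 0.04971726109181347
-> 589 -408 35 None
   [41.4, 0.5, -0.4] 0.0 25
   [41.4, 0.5, -0.4] 0.0 25
```

Call:
arm_command(commands=[25,0,0,0,25,25,0,0,0,25,18,0,0,0,25,8,0,0,0,25,3,0,0,0,25])

```text
clock: 27.58
tool_pos: [0.5881, -0.4066, 0.0327]
orientation: [-95.1, 87.2, 1.5]
force: [-7.1, 2.0, 16.9]
opening: 0.0497
```

Call:
arm_command(commands=[3,0,0,0,25,2,0,0,0,25])

```text
clock: 27.82
tool_pos: [0.5887, -0.407, 0.0326]
orientation: [-97.8, 87.1, -1.1]
force: [-1.6, 1.0, 2.4]
opening: 0.0499
```

Call:
arm_command(commands=[0,0,0,0,85,0,0,0,0,85,0,0,0,0,85,-60,0,0,0,85,-60,0,0,0,85])

```text
clock: 28.45
tool_pos: [0.5814, -0.4056, 0.1505]
orientation: [-94.0, 87.5, 2.7]
force: [1.0, 0.3, 0.6]
opening: 0.0745
```

Call:
arm_command(commands=[-30,0,0,0,100,0,0,0,0,100])

```text
clock: 28.7
tool_pos: [0.5823, -0.407, 0.1878]
orientation: [-99.3, 87.0, -2.5]
force: [0.1, 0.3, 0.2]
opening: 0.0862
```

```bash
python3 - <<'E'
from h import *
o,R=tool(); print(o["clock"],o["tool_pos"].round(4),np.degrees(np.arctan2(R[1,2],R[0,2])),R[:,0].round(4),o["force"],o["opening"])
w=snapshot("wrist"); cv2.imwrite("pics/w6.png",w["frame"])
plan([(602,10,170,186,100)])
E
```

```text
28.7 [ 0.5823 -0.407   0.1878] 96.78446119527997 [ 0.0516 -0.0023 -0.9987] [0.05930496 0.33483889 0.17059256] 0.08617555019433197
-> 602 10 170 186
   [1.9, -7.6, 45.7] -9.9 100
   [1.9, -15.4, 43.7] -9.9 100
   [1.9, -22.7, 40.4] -9.9 100
   [1.9, -29.3, 35.9] -9.9 100
   [1.9, -35.0, 30.3] -9.9 100
   [1.9, -39.7, 23.9] -9.9 100
   [1.9, -43.2, 16.7] -9.9 100
   [1.9, -45.5, 9.0] -9.9 100
   [1.9, -46.3, 1.0] -9.9 100
```

Call:
arm_command(commands=[2,-8,46,-10,100,2,-15,44,-10,100,2,-23,40,-10,100,2,-29,36,-10,100,2,-35,30,-10,100])

```text
clock: 29.38
tool_pos: [0.5876, -0.171, 0.1679]
orientation: [-146.5, 87.7, 1.4]
force: [0.9, -0.0, 0.3]
opening: 0.0878
```

Call:
arm_command(commands=[2,-40,24,-10,100,2,-43,17,-10,100,2,-45,9,-10,100,2,-40,1,-9,100,0,0,0,0,100])

```text
clock: 30.0
tool_pos: [0.5845, 0.0164, 0.1522]
orientation: [170.7, 88.4, -0.7]
force: [-0.3, -0.3, 0.2]
opening: 0.0877
```

```bash
python3 - <<'E'
from h import *
o,R=tool(); print(o["clock"],o["tool_pos"].round(4),np.degrees(np.arctan2(R[1,2],R[0,2])),R[:,0].round(4),o["joint_pos"].round(1),o["opening"])
w=snapshot("wrist"); cv2.imwrite("pics/w7.png",cv2.resize(w["frame"],None,fx=1.4,fy=1.4))
E
```

```text
30.0 [0.5845 0.0164 0.1522] -171.38813388776393 [ 2.870e-02 -3.000e-04 -9.996e-01] [ 21.2  14.5 -18.5   0.7 -55.4 -13. ] 0.08774847096923889
```

View pics/w7.png

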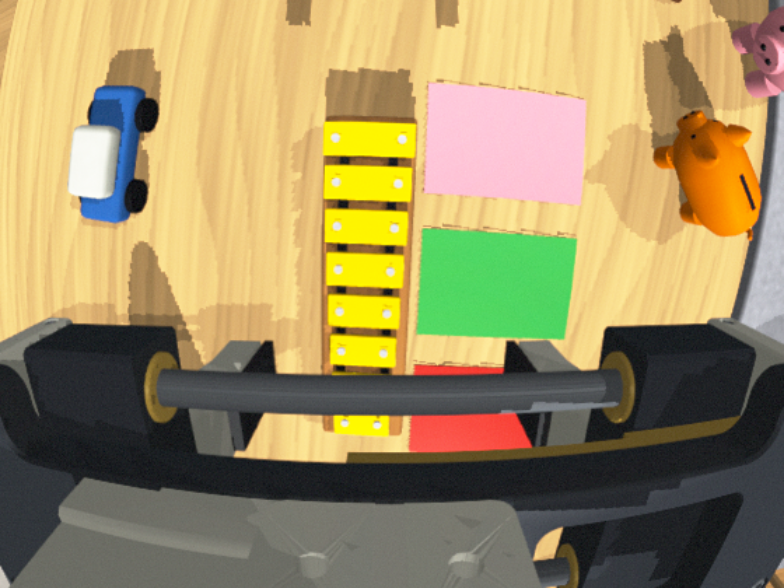

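All three pads are clear and the xylophone runs down the view from (370,122) to (362,433).

```bash
python3 - <<'E'
from h import *
w=snapshot("wrist")
g=lambda l,z:(cast(w,np.array(l)/1.4-.2,z,True)*1000).round(1)
b=g([(324,121),(416,121),(391,435),(333,435)],.034); print("bars",b.tolist(),b.mean(0), "axis",b[0]+b[1]-b[2]-b[3])
m=cv2.morphologyEx(mask(w["frame"],[20,150,150],[34,255,255],(225,75,300,318)),cv2.MORPH_CLOSE,np.ones((15,5)))
print(mrect(w,m,.034,True))
for n,l in (("pink",[(428,82),(585,97),(580,205),(424,192)]),("green",[(421,228),(577,237),(565,340),(416,334)])):
    p=g(l,.002); print(n,p.tolist(),p.mean(0))
plan([(602,20,110,None,100),(602,20,3,None,100)])
E
```

```text
bars [[641.6, -83.2], [586.5, -90.6], [570.4, 119.0], [611.1, 126.3]] [602.4    17.875] axis [  46.6 -419.1]
((array([606.6,  -7.6]), array([ 56.4, 156.9]), 5.8), np.int32(10091))
pink [[582.1, -123.4], [470.9, -137.3], [462.2, -59.4], [573.6, -47.9]] [522.2 -92. ]
green [[571.7, -23.3], [459.8, -36.5], [450.4, 40.7], [563.0, 52.1]] [511.225   8.25 ]
-> 602 20 110 None
   [42.9, -3.2, -17.0] 0.0 100
-> 602 20 3 None
   [53.5, -0.3, 1.5] 0.0 100
   [53.5, -0.3, 1.5] 0.0 100
```

Call:
arm_command(commands=[20,-3,-9,2.5,100,20,0,-9,0,100,20,0,0,0,100,20,0,0,0,100,20,0,0,0,100])

```text
clock: 30.72
tool_pos: [0.6062, 0.0148, 0.048]
orientation: [172.1, 88.4, -2.4]
force: [-0.1, 0.0, -0.0]
opening: 0.0874
```

Call:
arm_command(commands=[18,0,0,0,100,8,0,0,0,100,0,0,0,0,100])

```text
clock: 31.1
tool_pos: [0.6057, 0.0115, 0.0174]
orientation: [166.6, 88.7, -8.1]
force: [-0.2, -0.4, -0.1]
opening: 0.0878
```

```bash
python3 - <<'E'
from h import *
o,R=tool(); print(o["clock"],o["tool_pos"].round(4),np.degrees(np.arctan2(R[1,2],R[0,2])),R[:,0].round(4),o["joint_pos"].round(1),o["opening"])
plan([(602.5,18.5,5,186.1,100)])
E
```

```text
31.1 [0.6057 0.0115 0.0174] -174.70623806575423 [ 0.0229 -0.0033 -0.9997] [ 20.   25.4 -23.5   1.  -40.  -15.4] 0.08783347880436938
-> 602.5 18.5 5 186.1
   [0.4, -0.2, 0.1] -10.3 100
   [0.4, -0.2, 0.0] -10.3 100
   [0.4, -0.2, 0.0] -10.3 100
   [0.4, -0.2, -0.0] -10.3 100
   [0.4, -0.2, -0.1] -10.3 100
   [0.4, -0.2, -0.1] -10.3 100
   [0.4, -0.2, -0.1] -10.3 100
   [0.4, -0.1, -0.2] -10.3 100
   [0.4, -0.1, -0.2] -10.3 100
   [0.4, -0.1, -0.2] -10.3 100
   [0.4, -0.0, -0.2] -10.3 100
   [0.4, 0.0, -0.2] -10.3 100
   [0.4, 0.0, -0.2] -10.3 100
   [0.4, 0.1, -0.2] -10.3 100
   [0.4, 0.1, -0.2] -10.3 100
   [0.4, 0.2, -0.2] -10.3 100
   [0.4, 0.2, -0.1] -10.3 100
   [0.4, 0.2, -0.1] -10.3 100
   [0.4, 0.2, -0.1] -10.3 100
   [0.4, 0.2, -0.0] -10.3 100
   [0.4, 0.2, 0.0] -10.3 100
   [0.4, 0.2, 0.1] -10.3 100
   [0.4, 0.2, 0.1] -10.3 100
   [0.4, 0.2, 0.1] -10.3 100
   [0.4, 0.2, 0.2] -10.3 100
   [0.4, 0.1, 0.2] -10.3 100
   [0.4, 0.1, 0.2] -10.3 100
   [0.4, 0.0, 0.2] -10.3 100
   [0.4, 0.0, 0.2] -10.3 100
   [0.4, -0.0, 0.2] -10.3 100
   [0.4, -0.1, 0.2] -10.3 100
   [0.4, -0.1, 0.2] -10.3 100
   [0.4, -0.1, 0.2] -10.3 100
   [0.4, -0.2, 0.1] -10.3 100
   [0.4, -0.2, 0.1] -10.3 100
```

Call:
arm_command(commands=[6,-4,2,-0.8,100,5,-3,1,0,100,2,0,0,0,100,0,0,0,0,100])

```text
clock: 31.6
tool_pos: [0.6031, 0.0188, 0.005]
orientation: [168.2, 88.5, -5.6]
force: [0.0, 0.1, -0.1]
opening: 0.0874
```

```bash
sed -i 's/turn=0 if yaw is None else -(yaw-j)/turn=0 if yaw is None else -((yaw-j+180)%360-180)/' h.py
cat >> h.py <<'E'
def st():
    o,R=tool(); print(o["clock"],(o["tool_pos"]*1000).round(1),"jaw",round(np.degrees(np.arctan2(R[1,2],R[0,2]))%360,1),"tilt",R[:2,0].round(4),o["force"].round(1),"J6",o["joint_pos"][5].round(0),round(o["opening"]*1000,1))
E
python3 -c "
from h import *
st(); plan([(602.5,18.5,5,186.1,100)])"
```

```text
31.6 [603.1  18.8   5. ] jaw 186.2 tilt [ 0.0255 -0.0025] [ 0.   0.1 -0.1] J6 -15.0 87.4
-> 602.5 18.5 5 186.1
   [0.0, 0.2, 0.7] 0.1 100
```

Call:
arm_command(commands=[0,0,0,0,25,0,0,0,0,25,0,0,0,0,25,0,0,0,0,25,0,0,0,0,25])

```text
clock: 32.22
tool_pos: [0.6036, 0.019, 0.0057]
orientation: [169.3, 88.5, -4.5]
force: [-0.4, 0.9, -0.3]
opening: 0.0578
```

Call:
arm_command(commands=[-50,0,0,0,25,-55,0,0,0,25,-40,0,0,0,25,0,0,0,0,25,0,0,0,0,25])

```text
clock: 32.85
tool_pos: [0.5962, 0.0186, 0.1504]
orientation: [163.1, 89.0, -10.9]
force: [-0.5, -0.2, -3.8]
opening: 0.0577
```

```bash
python3 -c "
from h import *
st(); plan([(523,351,110,188.2,25)])
s=snapshot('side'); cv2.imwrite('pics/s3.png',cv2.resize(s['frame'][120:400,100:400],None,fx=2,fy=2))"
```

```text
32.85 [596.2  18.6 150.4] jaw 186.1 tilt [ 0.0176 -0.0034] [-0.5 -0.2 -3.8] J6 -15.0 57.7
-> 523 351 110 188.2
   [6.3, -56.4, 6.4] -0.4 25
   [6.3, -56.5, 6.0] -0.4 25
   [6.3, -56.5, 5.7] -0.4 25
   [6.3, -56.5, 5.3] -0.4 25
   [6.3, -56.6, 5.0] -0.4 25
   [6.3, -56.6, 4.6] -0.4 25
```

View pics/s3.png

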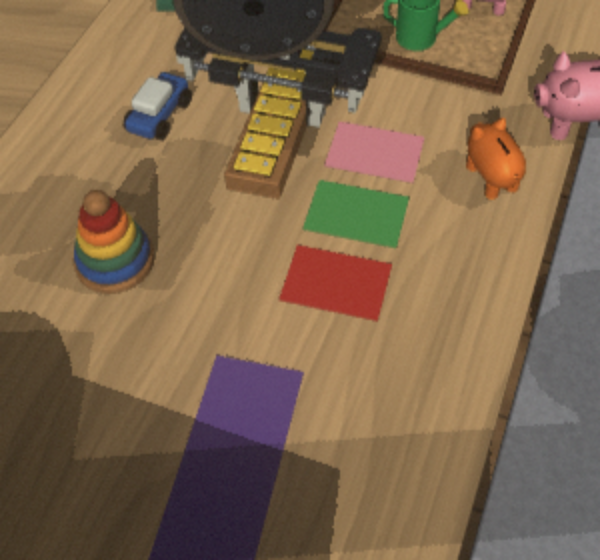

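Call:
arm_command(commands=[2,-40,10,-0.4,25,3,-56,10,-0.4,25,5,-58,8,-0.4,25,6,-58,5,-0.4,25,6,-58,4,-0.4,25])

```text
clock: 33.52
tool_pos: [0.5233, 0.2834, 0.1168]
orientation: [114.5, 89.2, -57.8]
force: [1.6, -0.5, -3.1]
opening: 0.0576
```

Call:
arm_command(commands=[6,-40,4,0,25,4,-15,2,0,25,0,0,0,0,25])

```text
clock: 33.9
tool_pos: [0.5062, 0.3403, 0.0995]
orientation: [85.0, 89.0, -87.0]
force: [0.4, -1.0, -3.5]
opening: 0.0575
```

```bash
python3 -c "
from h import *
st(); plan([(523,351,30,188.2,25)])
w=snapshot('wrist'); cv2.imwrite('pics/w8.png',cv2.resize(w['frame'],None,fx=1.4,fy=1.4))"
```

```text
33.9 [506.2 340.3  99.5] jaw 187.9 tilt [ 0.0009 -0.0179] [ 0.4 -1.  -3.5] J6 -45.0 57.5
-> 523 351 30 188.2
   [34.7, -4.8, -9.1] -0.1 25
   [34.7, -4.7, -9.1] -0.1 25
```

View pics/w8.png

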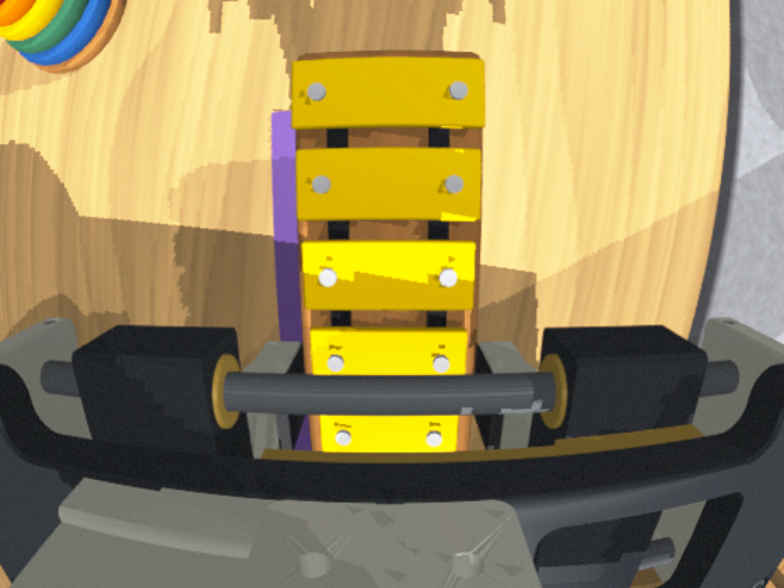

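```bash
python3 -c "
from h import *
w=snapshot('wrist')
g=lambda l,z:(cast(w,np.array(l)/1.4-.2,z,True)*1000).round(1)
p=g([(273,112),(276,220),(280,338)],.002); d=p[0]-p[2]; print('mat',p.tolist(),np.degrees(np.arctan2(d[0],-d[1])))
b=g([(292,60),(485,60),(320,450),(461,450)],.128); print('bars',b.tolist(),(b[0]+b[1])/2,(b[2]+b[3])/2)
s=snapshot('top'); P=cast(s,[(87,212),(182,197),(184,234),(90,248)],.002)*1000; print(P.round(0).tolist(),P.mean(0))
"
```

```text
mat [[586.6, 238.4], [576.9, 300.6], [568.4, 371.5]] 7.786295612969825
bars [[548.4, 239.9], [492.5, 232.2], [526.5, 363.2], [478.8, 356.7]] [520.45 236.05] [502.65 359.95]
[[552.0, 472.0], [584.0, 233.0], [490.0, 227.0], [461.0, 460.0]] [521.60377351 347.88062217]
```

Call:
arm_command(commands=[18,-3,-5,0,25,18,-3,-5,0,25,18,-2,-5,0,25,16,-2,-3,0,25,8,0,0,0,25])

```text
clock: 34.67
tool_pos: [0.5262, 0.3482, 0.017]
orientation: [89.0, 89.0, -83.4]
force: [-0.6, -0.1, -3.4]
opening: 0.0583
```

```bash
python3 -c "
from h import *
st(); plan([(523,351,8,188,25)])"
```

```text
34.675 [526.2 348.2  17. ] jaw 187.6 tilt [ 0.0019 -0.0167] [-0.6 -0.1 -3.4] J6 -45.0 58.3
-> 523 351 8 188
   [9.0, -3.4, 2.8] -0.4 25
```

Call:
arm_command(commands=[4,-3,3,-0.4,25,3,0,0,0,25,2,0,0,0,25,1,0,0,0,25])

```text
clock: 35.17
tool_pos: [0.5226, 0.3509, 0.0082]
orientation: [91.4, 89.0, -80.4]
force: [-1.3, -0.6, 1.8]
opening: 0.0576
```

```bash
python3 -c "
from h import *
st(); plan([(523,351,8,188,25)])"
```

```text
35.175 [522.6 350.9   8.2] jaw 188.1 tilt [ 0.0028 -0.0167] [-1.3 -0.6  1.8] J6 -45.0 57.6
-> 523 351 8 188
   [0.2, -0.0, -0.4] 0.1 25
```

Call:
arm_command(commands=[0,0,0,0,100,0,0,0,0,100,0,0,0,0,100,-55,0,0,0,100,-60,0,0,0,100])

```text
clock: 35.8
tool_pos: [0.5211, 0.3516, 0.122]
orientation: [78.3, 88.8, -93.6]
force: [0.9, 1.7, -0.1]
opening: 0.0872
```

Call:
arm_command(commands=[-60,0,0,0,100,0,0,0,0,100,0,0,0,0,100])

```text
clock: 36.17
tool_pos: [0.523, 0.3548, 0.1896]
orientation: [102.3, 89.1, -69.5]
force: [0.0, -0.1, -0.1]
opening: 0.0875
```

```bash
python3 -c "
from h import *
st(); plan([(545,-380,230,96.6,85)])
s=snapshot('top'); cv2.imwrite('pics/t1.png',s['frame'])
a=cv2.resize(s['frame'][185:260,70:200],None,fx=6,fy=6,interpolation=cv2.INTER_CUBIC)
w=snapshot('wrist')['frame']; b=cv2.resize(w,None,fx=.8,fy=.8)
h=np.zeros((450+336,780,3),np.uint8); h[:450,:780]=a; h[450:,:448]=b
c=cv2.resize(s['frame'][145:275,355:485],None,fx=2.5,fy=2.5,interpolation=cv2.INTER_CUBIC); h[450:775,455:780]=c
cv2.imwrite('pics/m1.png',cv2.resize(h,None,fx=.76,fy=.76))"
```

```text
36.175 [523.  354.8 189.6] jaw 188.1 tilt [ 0.0054 -0.0145] [ 0.  -0.1 -0.1] J6 -45.0 87.5
-> 545 -380 230 96.6
   [-2.3, 56.2, 6.3] 7.0 85
   [-2.3, 56.6, -0.6] 7.0 85
   [-2.3, 56.1, -7.5] 7.0 85
   [-2.3, 54.7, -14.4] 7.0 85
   [-2.3, 52.6, -21.0] 7.0 85
   [-2.3, 49.6, -27.3] 7.0 85
   [-2.3, 45.9, -33.1] 7.0 85
   [-2.3, 41.5, -38.5] 7.0 85
   [-2.3, 36.4, -43.3] 7.0 85
   [-2.3, 30.9, -47.4] 7.0 85
   [-2.3, 24.8, -50.9] 7.0 85
   [-2.3, 18.4, -53.5] 7.0 85
   [-2.3, 11.7, -55.4] 7.0 85
```

View pics/m1.png

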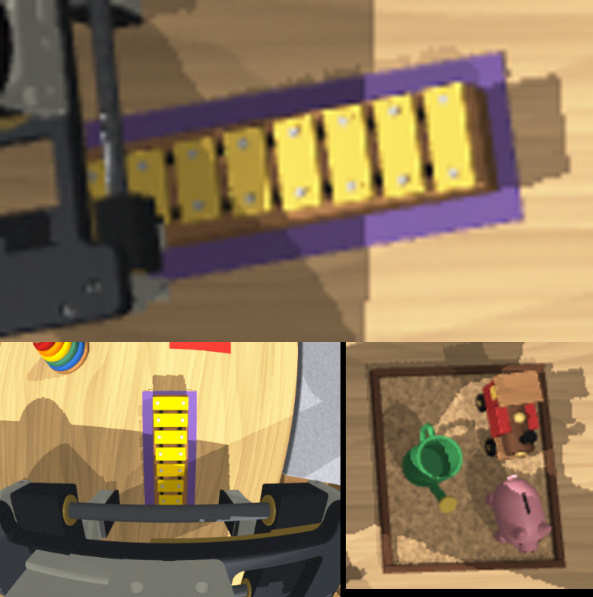

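The xylophone lies inside the mat, parallel and centred. In the tray the engine, can and pig all stand upright; the can looks turned by about 15°. Flying to the tray for a wrist view.

Call:
arm_command(commands=[-2,40,6,7,85,-2,57,-1,7,85,-2,56,-7,7,85,-2,55,-14,7,85,-2,53,-21,7,85])

```text
clock: 36.9
tool_pos: [0.5256, 0.082, 0.1967]
orientation: [108.7, 88.6, -98.8]
force: [1.0, -0.5, 0.6]
opening: 0.0743
```

Call:
arm_command(commands=[-3,50,-27,7,85,-3,46,-33,7,85,-3,41,-38,7,85,-3,36,-43,7,85,-3,31,-47,7,85])

```text
clock: 37.52
tool_pos: [0.5256, -0.2088, 0.2134]
orientation: [126.3, 88.4, -117.4]
force: [0.5, -0.7, 0.0]
opening: 0.0741
```

Call:
arm_command(commands=[-3,25,-51,7,85,-3,17,-53,7,85,-3,8,-40,7,85,0,0,-8,0,85,0,0,0,0,85])

```text
clock: 38.15
tool_pos: [0.5245, -0.3781, 0.2185]
orientation: [126.8, 88.1, -138.9]
force: [0.8, 1.4, -0.0]
opening: 0.0743
```

```bash
python3 -c "
from h import *
st()
w=snapshot('wrist'); cv2.imwrite('pics/w9.png',cv2.resize(w['frame'],None,fx=1.4,fy=1.4))"
```

```text
38.15 [ 524.5 -378.1  218.5] jaw 94.3 tilt [-0.0251 -0.0219] [ 0.8  1.4 -0. ] J6 -69.0 74.3
```

View pics/w9.png

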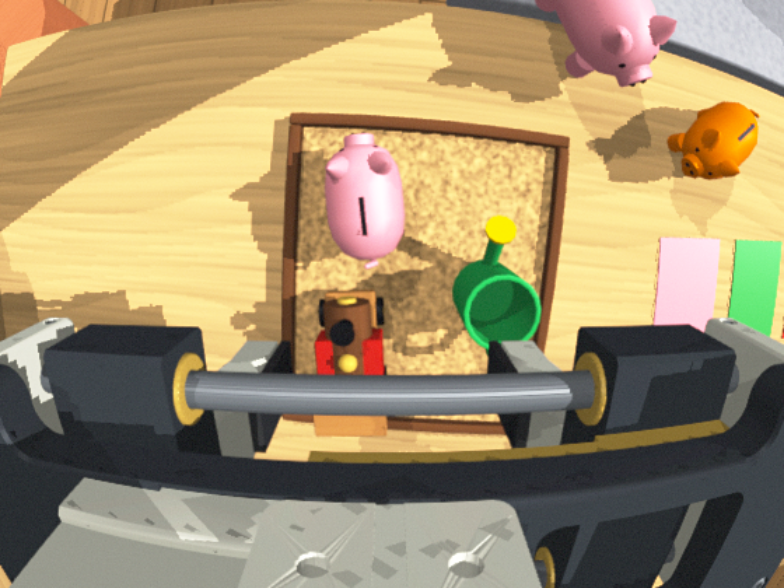

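```bash
python3 -c "
from h import *
w=snapshot('wrist')
g=lambda l,z:(cast(w,np.array(l)/1.4-.2,z,True)*1000).round(1)
def yaw(a,b): d=b-a; return round(np.degrees(np.arctan2(d[1],d[0])),1)
c=g([(502,313)],.080)[0]; r=g([(500,230)],.075)[0]; print('can',c,r,yaw(r,c))
e=g([(343,330),(347,361)],.085); print('eng',e.tolist(),yaw(*e),'tank',g([(316,337),(383,336)],.064).tolist(),'front',g([(328,293),(374,293)],.031).tolist(),'wheel',g([(319,312),(384,312)],.028).tolist())
p=g([(361,199),(364,236)],.083); print('pig slot',p.tolist(),yaw(*p),'LR',g([(325,200),(404,200)],.048).tolist(),'snout,tail',g([(358,135),(371,266)],.05).tolist())
plan([(587,-406,130,96.5,85)])
"
```

```text
can [ 535.2 -301.5] [ 478.8 -308.8] 7.4
eng [[554.5, -409.7], [576.9, -405.9]] 9.6 tank [[568.4, -431.7], [563.3, -382.5]] front [[542.3, -428.8], [539.4, -392.4]] wheel [[559.3, -435.9], [554.9, -383.5]]
pig slot [[466.0, -403.3], [490.0, -399.7]] 8.5 LR [[469.0, -432.4], [465.1, -375.0]] snout,tail [[420.2, -411.5], [515.0, -395.3]]
-> 587 -406 130 96.5
   [44.1, -31.1, -15.9] -1.0 85
   [44.1, -30.8, -16.5] -1.0 85
```

Call:
arm_command(commands=[25,-16,-8,-1,85,25,-16,-8,-1,85,25,-15,-8,-0.5,85,22,-12,-7,0,85,22,0,0,0,85])

```text
clock: 38.88
tool_pos: [0.5896, -0.3982, 0.1]
orientation: [136.2, 88.3, -126.0]
force: [-0.0, -0.1, 0.7]
opening: 0.0743
```

```bash
python3 -c "
from h import *
st(); plan([(587,-406.5,60,96.6,85),(587,-406.5,31,None,85)])"
```

```text
38.875 [ 589.6 -398.2  100. ] jaw 97.7 tilt [-0.0177 -0.0244] [-0.  -0.1  0.7] J6 -66.0 74.3
-> 587 -406.5 60 96.6
   [40.3, 2.8, -7.0] 1.1 85
-> 587 -406.5 31 None
   [29.0, -0.6, 0.6] 0.0 85
```

Call:
arm_command(commands=[18,3,-7,1,85,18,0,0,0,85,18,0,0,0,85,10,0,0,0,85,3,0,0,0,85])

```text
clock: 39.5
tool_pos: [0.5863, -0.4047, 0.0291]
orientation: [134.8, 88.3, -128.3]
force: [-1.0, -1.3, 1.4]
opening: 0.0742
```

```bash
python3 -c "
from h import *
st(); plan([(587,-406.5,31,96.6,85)])"
```

```text
39.5 [ 586.3 -404.7   29.1] jaw 96.9 tilt [-0.0189 -0.0239] [-1.  -1.3  1.4] J6 -66.0 74.2
-> 587 -406.5 31 96.6
   [-1.8, -0.4, -1.9] 0.3 85
```

Call:
arm_command(commands=[-2,0,-2,0,25,0,0,0,0,25,0,0,0,0,25,0,0,0,0,25,0,0,0,0,25])

```text
clock: 40.12
tool_pos: [0.5873, -0.4073, 0.033]
orientation: [139.1, 88.3, -124.0]
force: [-0.5, 0.1, -2.6]
opening: 0.0502
```

Call:
arm_command(commands=[-50,0,0,0,25,-55,0,0,0,25,-40,0,0,0,25,0,0,0,0,25])

```text
clock: 40.62
tool_pos: [0.5889, -0.4032, 0.1804]
orientation: [132.3, 88.2, -130.8]
force: [0.4, 0.0, -2.5]
opening: 0.0498
```

```bash
python3 -c "
from h import *
st(); plan([(500,109,120,96.5,25)])"
```

```text
40.625 [ 588.9 -403.2  180.4] jaw 96.9 tilt [-0.0201 -0.0232] [ 0.4  0.  -2.5] J6 -66.0 49.8
-> 500 109 120 96.5
   [5.6, 2.9, 57.8] 0.0 25
   [5.6, 2.9, 57.8] 0.0 25
   [5.6, 2.9, 57.8] 0.0 25
   [5.6, 3.0, 57.8] 0.0 25
   [5.6, 3.0, 57.8] 0.0 25
   [5.6, 3.1, 57.8] 0.0 25
   [5.6, 3.1, 57.8] 0.0 25
   [5.6, 3.2, 57.8] 0.0 25
   [5.6, 3.2, 57.8] 0.0 25
```

Call:
arm_command(commands=[4,3,40,0,25,4,3,58,0,25,4,3,60,0,25,5,3,60,0,25,5,3,60,0,25])

```text
clock: 41.25
tool_pos: [0.5365, -0.1252, 0.1466]
orientation: [123.2, 88.1, -140.3]
force: [1.5, -0.1, -2.5]
opening: 0.0496
```

Call:
arm_command(commands=[5,3,60,0,25,5,3,60,0,25,5,3,58,0,25,5,3,35,0,25,5,2,10,0,25])

```text
clock: 41.88
tool_pos: [0.4908, 0.1031, 0.1129]
orientation: [119.2, 87.8, -144.2]
force: [0.9, -0.8, -1.8]
opening: 0.0501
```

```bash
python3 -c "
from h import *
st(); plan([(499.5,108.5,60,96.5,25),(499.5,108.5,30,None,25)])"
```

```text
41.875 [490.8 103.1 112.9] jaw 96.6 tilt [-0.031  -0.0224] [ 0.9 -0.8 -1.8] J6 -118.0 50.1
-> 499.5 108.5 60 96.5
   [52.4, -11.1, 5.3] 0.1 25
-> 499.5 108.5 30 None
   [30.0, -1.0, 0.6] 0.0 25
```

Call:
arm_command(commands=[20,-5,2,0,25,20,-4,2,0,25,20,-2,1,0,25,15,-1,1,0,25,4,0,0,0,25])

```text
clock: 42.5
tool_pos: [0.497, 0.1062, 0.0279]
orientation: [118.2, 87.5, -145.2]
force: [0.1, -0.1, -2.1]
opening: 0.05
```

```bash
python3 -c "
from h import *
st(); plan([(499.5,108.5,26,96.5,25)])"
```

```text
42.5 [497.  106.2  27.9] jaw 96.6 tilt [-0.0356 -0.0247] [ 0.1 -0.1 -2.1] J6 -118.0 50.0
-> 499.5 108.5 26 96.5
   [1.8, -2.8, 2.0] 0.1 25
```

Call:
arm_command(commands=[0,-3,2,0,25,2,0,0,0,25,2,0,0,0,25,1,0,0,0,25])

```text
clock: 43.0
tool_pos: [0.5003, 0.1082, 0.0268]
orientation: [118.8, 87.6, -144.5]
force: [-1.4, -0.2, 2.4]
opening: 0.0501
```

```bash
python3 -c "
from h import *
st(); plan([(499.5,108.5,26,96.5,25)])"
```

```text
43.0 [500.3 108.2  26.8] jaw 96.6 tilt [-0.0339 -0.0241] [-1.4 -0.2  2.4] J6 -118.0 50.1
-> 499.5 108.5 26 96.5
   [0.9, 0.7, 0.4] 0.1 25
```

Call:
arm_command(commands=[0,0,0,0,85,0,0,0,0,85,0,0,0,0,85,-55,0,0,0,85,-60,0,0,0,85])

```text
clock: 43.62
tool_pos: [0.5027, 0.1099, 0.1414]
orientation: [118.4, 87.2, -145.0]
force: [1.2, 0.4, -0.2]
opening: 0.0743
```

```bash
python3 -c "
from h import *
st(); plan([(535,-301.5,130,96.8,85)])"
```

```text
43.625 [502.7 109.9 141.4] jaw 96.6 tilt [-0.0397 -0.0278] [ 1.2  0.4 -0.2] J6 -118.0 74.3
-> 535 -301.5 130 96.8
   [3.1, 2.1, -58.9] -0.0 85
   [3.1, 2.1, -58.9] -0.0 85
   [3.1, 2.1, -58.9] -0.0 85
   [3.1, 2.1, -58.9] -0.0 85
   [3.1, 2.2, -58.9] -0.0 85
   [3.1, 2.2, -58.9] -0.0 85
   [3.1, 2.2, -58.9] -0.0 85
```

Call:
arm_command(commands=[-10,2,-40,0,85,2,2,-58,0,85,3,2,-60,0,85,3,2,-60,0,85,3,2,-60,0,85])

```text
clock: 44.25
tool_pos: [0.5312, -0.1696, 0.1535]
orientation: [125.2, 88.0, -137.7]
force: [0.8, 1.0, 0.0]
opening: 0.0744
```

Call:
arm_command(commands=[3,2,-60,0,85,3,2,-45,0,85,3,1,-20,0,85,0,0,0,0,85])

```text
clock: 44.75
tool_pos: [0.5407, -0.3031, 0.1455]
orientation: [123.8, 87.9, -139.3]
force: [-0.1, 0.2, -0.5]
opening: 0.0747
```

```bash
python3 -c "
from h import *
st(); plan([(535,-301.5,60,97,85),(535,-301.5,23,None,85)])"
```

```text
44.75 [ 540.7 -303.1  145.5] jaw 96.8 tilt [-0.0274 -0.0235] [-0.1  0.2 -0.5] J6 -74.0 74.7
-> 535 -301.5 60 97
   [42.8, 1.4, 2.0] -0.1 85
   [42.8, 1.4, 2.0] -0.1 85
-> 535 -301.5 23 None
   [37.0, -1.1, 0.7] 0.0 85
```

Call:
arm_command(commands=[25,1,1,0,85,25,1,1,0,85,25,1,1,0,85,25,0,1,0,85,18,0,0,0,85])

```text
clock: 45.38
tool_pos: [0.5359, -0.2991, 0.0266]
orientation: [129.9, 88.1, -133.2]
force: [0.4, 0.2, 0.1]
opening: 0.0747
```

```bash
python3 -c "
from h import *
st(); plan([(535,-301.5,23,97,85)])"
```

```text
45.375 [ 535.9 -299.1   26.6] jaw 97.0 tilt [-0.0228 -0.0243] [0.4 0.2 0.1] J6 -75.0 74.7
-> 535 -301.5 23 97
   [3.7, 1.1, -2.2] -0.0 85
```

Call:
arm_command(commands=[3,1,-2,0,85,0,0,0,0,25,0,0,0,0,25,0,0,0,0,25,0,0,0,0,25])

```text
clock: 46.0
tool_pos: [0.5358, -0.2999, 0.025]
orientation: [131.1, 88.1, -131.9]
force: [-0.3, -0.8, -0.7]
opening: 0.0568
```

Call:
arm_command(commands=[-50,0,0,0,25,-55,0,0,0,25,-40,0,0,0,25,0,0,0,0,25])

```text
clock: 46.5
tool_pos: [0.5384, -0.2963, 0.1742]
orientation: [129.1, 88.1, -133.9]
force: [-0.2, -0.4, -1.6]
opening: 0.0566
```

```bash
python3 -c "
from h import *
st(); plan([(511.5,9,110,96.5,25)])
w=snapshot('wrist'); cv2.imwrite('pics/w10.png',cv2.resize(w['frame'],None,fx=1.4,fy=1.4))"
```

```text
46.5 [ 538.4 -296.3  174.2] jaw 97.0 tilt [-0.0232 -0.0241] [-0.2 -0.4 -1.6] J6 -74.0 56.6
-> 511.5 9 110 96.5
   [9.6, -2.0, 51.3] 0.1 25
   [9.6, -1.9, 51.3] 0.1 25
   [9.6, -1.9, 51.3] 0.1 25
   [9.6, -1.8, 51.3] 0.1 25
   [9.6, -1.7, 51.3] 0.1 25
   [9.6, -1.6, 51.3] 0.1 25
```

View pics/w10.png

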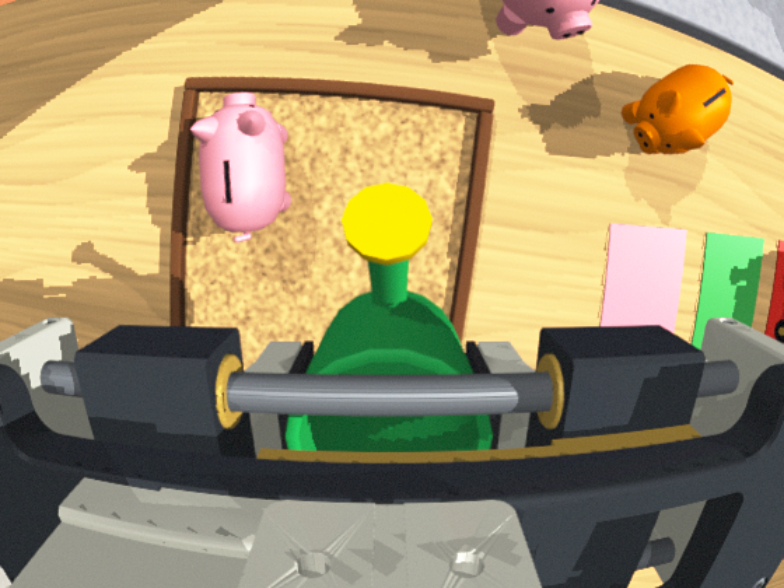

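The can is held upright with spout straight ahead (rose 387,222); the pig still stands in the tray.

Call:
arm_command(commands=[4,-2,40,0,25,5,-2,56,0,25,5,-2,58,0,25,6,-2,58,0,25,6,-2,52,0,25])

```text
clock: 47.18
tool_pos: [0.5104, -0.0295, 0.1339]
orientation: [116.7, 87.6, -146.8]
force: [0.6, 0.7, -1.7]
opening: 0.0565
```

Call:
arm_command(commands=[8,-2,30,0,25,8,-2,12,0,25,0,0,0,0,25])

```text
clock: 47.55
tool_pos: [0.5059, 0.0157, 0.1131]
orientation: [114.3, 87.3, -148.9]
force: [-0.5, -0.5, -1.0]
opening: 0.0567
```

```bash
python3 -c "
from h import *
st(); plan([(511.5,9,60,96.5,25),(511.5,9,22,None,25)])"
```

```text
47.55 [505.9  15.7 113.1] jaw 96.8 tilt [-0.0401 -0.0241] [-0.5 -0.5 -1. ] J6 -108.0 56.7
-> 511.5 9 60 96.5
   [52.9, -7.0, -6.3] 0.3 25
-> 511.5 9 22 None
   [38.0, -1.6, 0.7] 0.0 25
```

Call:
arm_command(commands=[22,-3,-3,0.3,25,22,-3,-3,0,25,22,-2,0,0,25,18,-1,0,0,25,6,0,0,0,25])

```text
clock: 48.18
tool_pos: [0.5123, 0.0032, 0.0199]
orientation: [115.0, 87.2, -148.8]
force: [-0.2, -0.2, -0.6]
opening: 0.0565
```

```bash
python3 -c "
from h import *
st(); plan([(511.5,9,20,96.5,25)])"
```

```text
48.175 [512.3   3.2  19.9] jaw 96.2 tilt [-0.0411 -0.0249] [-0.2 -0.2 -0.6] J6 -107.0 56.5
-> 511.5 9 20 96.5
   [-0.2, 0.2, 5.8] -0.3 25
```

Call:
arm_command(commands=[-3,0,6,-0.3,25,0,0,0,0,25,2,0,0,0,25,2,0,0,0,25])

```text
clock: 48.68
tool_pos: [0.5127, 0.009, 0.0205]
orientation: [115.5, 87.4, -148.0]
force: [0.1, 0.5, -1.4]
opening: 0.0569
```

```bash
python3 -c "
from h import *
st(); plan([(511.5,9,20,96.5,25)])"
```

```text
48.675 [512.7   9.   20.5] jaw 96.5 tilt [-0.0387 -0.0242] [ 0.1  0.5 -1.4] J6 -107.0 56.9
-> 511.5 9 20 96.5
   [0.5, 1.2, 0.1] -0.0 25
```

Call:
arm_command(commands=[2,1,0,0,25,2,0,0,0,25,1,0,0,0,25])

```text
clock: 49.05
tool_pos: [0.5116, 0.0088, 0.0181]
orientation: [116.6, 87.4, -146.8]
force: [-4.3, 0.7, 12.1]
opening: 0.0567
```

Call:
arm_command(commands=[0,0,0,0,85,0,0,0,0,85,0,0,0,0,85,-55,0,0,0,85,-60,0,0,0,85])

```text
clock: 49.68
tool_pos: [0.5131, 0.0106, 0.131]
orientation: [114.3, 86.8, -149.2]
force: [1.8, 0.7, 0.7]
opening: 0.0743
```

```bash
python3 -c "
from h import *
st(); plan([(467,-403.5,130,98,85)])"
```

```text
49.675 [513.1  10.6 131. ] jaw 96.5 tilt [-0.0474 -0.0283] [1.8 0.7 0.7] J6 -107.0 74.3
-> 467 -403.5 130 98
   [2.1, 13.2, -58.0] -0.2 85
   [2.1, 13.4, -58.0] -0.2 85
   [2.1, 13.6, -57.9] -0.2 85
   [2.1, 13.8, -57.9] -0.2 85
   [2.1, 14.0, -57.8] -0.2 85
   [2.1, 14.2, -57.8] -0.2 85
   [2.1, 14.5, -57.7] -0.2 85
```

Call:
arm_command(commands=[-8,10,-40,0,85,0,14,-58,0,85,2,14,-60,-0.3,85,2,14,-60,-0.3,85,2,14,-60,-0.3,85])

```text
clock: 50.3
tool_pos: [0.4857, -0.2754, 0.148]
orientation: [119.5, 87.5, -142.5]
force: [1.3, -0.3, -0.0]
opening: 0.0744
```

Call:
arm_command(commands=[2,14,-60,-0.3,85,2,13,-45,0,85,2,6,-18,0,85,0,0,0,0,85])

```text
clock: 50.8
tool_pos: [0.4676, -0.4084, 0.1439]
orientation: [116.8, 87.4, -145.2]
force: [0.6, 0.4, 0.7]
opening: 0.0746
```

```bash
python3 -c "
from h import *
st(); plan([(467,-403.5,60,97.5,85),(467,-403.5,28,None,85)])"
```

```text
50.8 [ 467.6 -408.4  143.9] jaw 98.0 tilt [-0.037  -0.0257] [0.6 0.4 0.7] J6 -62.0 74.6
-> 467 -403.5 60 97.5
   [41.9, -1.7, 3.3] 0.3 85
   [41.9, -1.7, 3.4] 0.3 85
-> 467 -403.5 28 None
   [32.0, -1.3, 0.7] 0.0 85
```

Call:
arm_command(commands=[25,-1,1,0.4,85,25,-1,1,0,85,25,-1,1,0,85,23,-1,1,0,85,14,0,0,0,85])

```text
clock: 51.42
tool_pos: [0.47, -0.4015, 0.0306]
orientation: [120.7, 87.5, -141.4]
force: [0.5, 0.2, 0.3]
opening: 0.0746
```

```bash
python3 -c "
from h import *
st(); plan([(467,-403.5,28,97.5,85)])"
```

```text
51.425 [ 470.  -401.5   30.6] jaw 97.9 tilt [-0.0334 -0.0267] [0.5 0.2 0.3] J6 -63.0 74.6
-> 467 -403.5 28 97.5
   [2.7, 3.1, -1.5] 0.4 85
```

Call:
arm_command(commands=[3,3,-2,0.3,85,0,0,0,0,25,0,0,0,0,25,0,0,0,0,25,0,0,0,0,25])

```text
clock: 52.05
tool_pos: [0.4678, -0.4033, 0.0289]
orientation: [122.3, 87.6, -140.2]
force: [-0.3, -0.5, -2.8]
opening: 0.0554
```

Call:
arm_command(commands=[-50,0,0,0,25,-55,0,0,0,25,-40,0,0,0,25,0,0,0,0,25])

```text
clock: 52.55
tool_pos: [0.4713, -0.3988, 0.1766]
orientation: [117.3, 87.5, -145.1]
force: [0.5, -0.3, -3.8]
opening: 0.0554
```

```bash
python3 -c "
from h import *
st(); plan([(523,-91,110,96.5,25)])
w=snapshot('wrist'); cv2.imwrite('pics/w11.png',w['frame'])
m=mask(w['frame'],[165,50,120],[179,255,255],(180,100,380,330)); v,u=np.nonzero(m)
for r in range(110,260,15):
    k=u[(v==r)]; print(r,k.min() if len(k) else '',k.max() if len(k) else '')
"
```

```text
52.55 [ 471.3 -398.8  176.6] jaw 97.6 tilt [-0.0355 -0.0247] [ 0.5 -0.3 -3.8] J6 -63.0 55.4
-> 523 -91 110 96.5
   [9.5, -15.7, 49.9] 0.2 25
   [9.5, -15.5, 50.0] 0.2 25
   [9.5, -15.4, 50.0] 0.2 25
   [9.5, -15.2, 50.1] 0.2 25
   [9.5, -15.0, 50.1] 0.2 25
   [9.5, -14.9, 50.2] 0.2 25
110  
125  
140  
155  
170  
185 251 299
200 239 317
215 227 326
230 221 333
245 217 336
```

Call:
arm_command(commands=[5,-12,40,0.2,25,5,-16,56,0.2,25,5,-16,58,0.2,25,6,-16,58,0.2,25,6,-14,50,0.2,25])

```text
clock: 53.22
tool_pos: [0.506, -0.1248, 0.1312]
orientation: [106.1, 87.0, -158.0]
force: [0.6, -0.3, -2.2]
opening: 0.0554
```

Call:
arm_command(commands=[8,-10,30,0.2,25,8,-5,12,0,25,0,0,0,0,25])

```text
clock: 53.6
tool_pos: [0.5129, -0.0778, 0.1089]
orientation: [103.9, 86.5, -160.1]
force: [-0.8, 0.4, -2.6]
opening: 0.0557
```

```bash
python3 -c "
from h import *
st(); plan([(523,-90.8,60,96.5,25),(523,-90.8,26,None,25)])"
```

```text
53.6 [512.9 -77.8 108.9] jaw 96.0 tilt [-0.0567 -0.0206] [-0.8  0.4 -2.6] J6 -98.0 55.7
-> 523 -90.8 60 96.5
   [48.5, -11.5, -13.3] -0.5 25
-> 523 -90.8 26 None
   [33.9, -2.0, 0.5] 0.0 25
```

Call:
arm_command(commands=[15,-5,-7,-0.5,25,20,-4,-6,0,25,22,-2,0,0,25,18,-1,0,0,25,5,0,0,0,25])

```text
clock: 54.22
tool_pos: [0.5208, -0.0983, 0.0226]
orientation: [103.1, 86.4, -160.7]
force: [-5.9, 3.0, 10.3]
opening: 0.0549
```

```bash
python3 -c "
from h import *
st(); plan([(522.5,-90.8,26,96.5,25)])"
```

```text
54.225 [520.8 -98.3  22.6] jaw 96.2 tilt [-0.0592 -0.0207] [-5.9  3.  10.3] J6 -95.0 54.9
-> 522.5 -90.8 26 96.5
   [-3.7, -2.3, 7.2] -0.3 25
```

Touching, 7 mm off in y: lift a little, shift, set down.

Call:
arm_command(commands=[-8,0,0,-0.3,25,0,-2,7,0,25,0,0,0,0,25])

```text
clock: 54.6
tool_pos: [0.5233, -0.0918, 0.0316]
orientation: [103.2, 86.5, -160.4]
force: [-0.2, -0.6, -2.2]
opening: 0.0553
```

```bash
python3 -c "
from h import *
st(); plan([(522.5,-90.8,26,96.5,25)])"
```

```text
54.6 [523.3 -91.8  31.6] jaw 96.5 tilt [-0.0578 -0.0206] [-0.2 -0.6 -2.2] J6 -96.0 55.3
-> 522.5 -90.8 26 96.5
   [5.6, 0.3, 1.2] -0.0 25
```

Call:
arm_command(commands=[4,0,1,0,25,3,0,0,0,25,2,0,0,0,25,1,0,0,0,25])

```text
clock: 55.1
tool_pos: [0.5228, -0.0905, 0.0223]
orientation: [103.5, 86.5, -160.0]
force: [-5.7, 2.6, 15.3]
opening: 0.0554
```

Call:
arm_command(commands=[0,0,0,0,85,0,0,0,0,85,0,0,0,0,85,-55,0,0,0,85,-60,0,0,0,85])

```text
clock: 55.72
tool_pos: [0.5271, -0.0886, 0.1357]
orientation: [102.3, 86.0, -161.1]
force: [1.8, 0.9, 0.2]
opening: 0.0747
```

Call:
arm_command(commands=[-45,10,30,0,85,-5,15,45,0,85,-5,10,25,0,85,0,0,0,0,85,0,0,0,0,85])

```text
clock: 56.35
tool_pos: [0.4868, 0.0108, 0.1987]
orientation: [103.1, 86.7, -160.4]
force: [0.1, -0.1, -0.2]
opening: 0.0743
```

```bash
python3 -c "
from h import *
st()
w=snapshot('wrist'); s=snapshot('top'); cv2.imwrite('pics/t2.png',s['frame'])
h=np.zeros((588,800,3),np.uint8); 
a=cv2.resize(w['frame'][150:285,110:470],None,fx=2.2,fy=2.2,interpolation=cv2.INTER_CUBIC); h[:a.shape[0],:a.shape[1]]=a
b=cv2.resize(s['frame'][100:270,80:480],None,fx=1.7,fy=1.7); h[298:298+b.shape[0],:b.shape[1]]=b
cv2.imwrite('pics/final.png',h)"
```

```text
56.35 [486.8  10.8 198.7] jaw 96.5 tilt [-0.0545 -0.0194] [ 0.1 -0.1 -0.2] J6 -108.0 74.3
```

View pics/final.png

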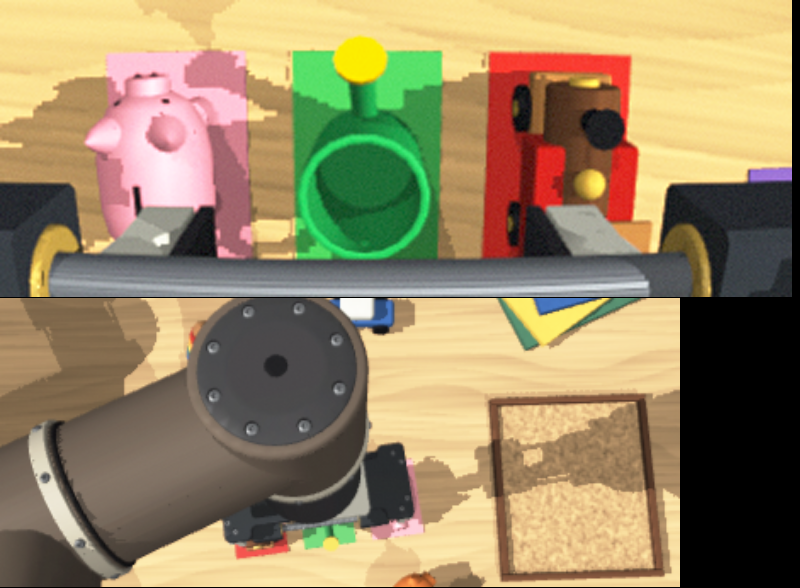

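All three toys stand upright on their own pads and the tray is empty. Checking the centring numerically from this view.

```bash
python3 -c "
from h import *
w=snapshot('wrist')
g=lambda l,z:(cast(w,np.array(l)/2.2+[110,150]-.3,z,True)*1000).round(1)
def cen(a,b):
    a,b=np.array(a),np.array(b); t=(b-a)/np.linalg.norm(b-a); n=np.array([-t[1],t[0]]); n=n if n[0]>0 else -n
    return ((a+b)/2+56*n).round(1), round(np.degrees(np.arctan2(-t[0],t[1])),1)
for n,l in (('pink',[(107,53),(247,53)]),('green',[(293,52),(441,52)]),('red',[(489,53),(630,57)])): print(n,*cen(*g(l,.002)))
print('can',g([(366,196)],.074),'rose',g([(360,60)],.07))
t=g([(522,147),(637,147)],.058); print('eng tank front',t.tolist(),t.mean(0)+[17.9,2],'chim,dome',g([(604,123),(590,181)],.079).tolist())
print('pig snout',g([(148,73)],.045),'LR',g([(95,175),(214,175)],.042).tolist(),'slot',g([(137,188)],.077))
"
```

```text
pink [523.1 -90.9] 5.3
green [512.3   8.9] 6.5
red [501.5 107.6] 6.1
can [[510.6   9.5]] rose [[454.9   0.8]]
eng tank front [[485.4, 75.3], [479.3, 129.0]] [500.25 104.15] chim,dome [[467.4, 103.8], [492.5, 102.1]]
pig snout [[473.2 -96.3]] LR [[526.1, -122.4], [518.4, -62.0]] slot [[518.5 -88.5]]
```

```bash
python3 -c "
from plant import *
print(close_job())"
```

```text
the job is handed in; nothing more can be done
None
```

The job is done in the order you asked and was handed in at about 56 s. The pig, can and engine went onto the tray first, then the xylophone went onto the purple mat. After that the engine went back to the red pad, the can to green and the pig to pink.

**Last checks:**
- **Toys:** all three stand upright on their own pads and the tray is empty. In the closing wrist view the pig and can are within about 2 mm of their pad centres, with yaw within about 3° of the pads.
- **Engine:** its features disagreed a little. They put it 0 to 5 mm off centre in y, while the release pose said under 1 mm. I accepted that.
- **Xylophone:** it lies centred and parallel on the mat. I judged this from the pictures after release and from a release pose within about 0.5 mm of the mat centre. I did not measure it again at the end.
- **Ring tower:** I never reached for it, but the arm hid most of it in the last top view, so I did not confirm its position there.
- **Tool tilt:** the tool drifted up to about 5° out of vertical during the moves. Each toy was put down within about 2° of the tilt at which it was gripped.

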